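Carry the swivel-lid handle box shut, swing its lid aside, tip out the file handles

TASK

Fetch the box of file handles from the sloping rack and stand it upright on the bench right behind the tray, its pouring lip toward the tray. Its lid only swivels loosely on one pin, so keep it pinched shut all the way. Then swing the lid fully aside, tip the two handles out over the box's sloping lip into the tray from close above it, and stand the box upright on the bench behind the tray again.

Things in the scene. Friction and masses are not known exactly. Their poses are not given: they have to be found in the camera images.
- box_mid (a point): Light wooden box with dark swivel lid, 114 (x) x 120 (y) mm, 46 mm high with lid, about 0.4 kg full. Point: its middle, 23 mm above its underside. +x toward the end with the carrying plate, -y toward the pouring lip, z up through the lid. It starts in the rack, plate end uphill, axes as the rack's but for the 30 degree slope
- box_lip (a point): Middle of the box's pouring lip, its top edge at y = -60, z = +15 mm from box_mid (same axes). Inside, a ramp rises to it at 32 degrees from the floor, so the handles roll out once the box is tipped some 50 degrees over this lip, lip side down
- plate_grip (a point): Grip place on the box's carrying plate: an upright board 10 mm thick (x), 60 mm wide (y), round top 88 mm above the box's underside. Point: mid-thickness, 70 mm above the underside, at x = +52, y = +4, z = +47 mm from box_mid, same axes. 28 mm free gap between plate and knob
- knob (a point): Pale turned knob on the dark lid: upright cylinder 22 mm across, from 46 to 80 mm above the box's underside. Point: on its axis, 64.5 mm above the underside; lid shut, at x = +8, y = +4 mm from box_mid. Plate and knob measure 60 mm over their outsides along the box's x: squeezed together they hold the lid shut. Clamped, it does not turn in the fingers; pushed, the lid follows freely
- lid_pin (a point): Brass pin at x = -50, y = -53 mm from box_mid, about which the lid swivels in its own plane; point half-way up the 7.5 mm lid. Axes are the lid's: shut, the same as the box's. The knob is at x = 58, y = 57 mm in them
- lid (a joint): Lid angle in rad: 0 shut, growing counter-clockwise seen from above, 1.66 fully aside. Nearly frictionless, no catch: on the slope of the rack it swings open by its own weight unless held; on the level it stays as left. It stays aside by its weight while the box is tipped over its lip
- rack: Fixed plywood rack, 148 mm wide (y); its deck falls 30 degrees toward -x, to a toe board that rises 52 mm square to the deck. The box rests against that board, which keeps the lid shut; 5 mm free each side to rails rising 14 mm. Origin on the bench below the middle of the box's underside, which is 47 mm up there
- tray_mid (a point): Fixed open wooden tray with cork floor, 160 (x) x 210 (y) mm outside, walls 8 mm thick and 34 mm high. Point: middle of its floor, 8 mm above the bench; +x away from the robot, to the side behind it where the box shall stand with its lip toward the tray
- handle_a: Turned file handle with brass ferrule, 90 mm long, 28 mm thick, 45 g; origin at its middle, x along it, smoothly lacquered. Lies in the box along the box's x, by the wall opposite the lip; rolls
- handle_b: The other, equal file handle, beside handle_a on the lip side
- wax_tin: Bystander: open tin of red wax, 66 mm across, 28 mm high; origin under its middle
- bench_brush: Bystander: bench brush 131 x 44 x 34 mm; origin under its middle
- sand_block: Bystander: brown sanding block 84 x 64 x 30 mm; origin under its middle

How it is judged:
By the outcome, as a careful person would: the job done as asked, in the order asked, and still so for the second after the job is handed in, with the robot touching nothing.
It also fails if it takes over 62 s, if anything falls off the work surface, if the arm or the gripper's body presses on something with over 40 N, if the wrist force passes 120 N, or if a joint passes its speed limit or range.

ROBOT

A 6-joint arm with a two-finger parallel gripper is mounted at the origin on a cart in front of the work surface, level with it; the furniture and walls round the work are solid. World frame = base frame: x ahead of the robot, y to its left, z up, the work surface at z = 0. Lengths are in m, angles in rad, forces in N, time in s.
With the tool pointing down it reaches from about 0.3 to 0.875 m from the base axis. Payload 6.4 kg.
Tool frame: the origin (TCP) lies at the very end of the fingers, on their centre line; the grasp point (between the pads) lies 19 mm behind it (ctrl.hold_point_z is the distance from the TCP to the grasp point, in m); y points along the fingers, x is the direction in which the jaws open and shut, and the axes are right-handed (so a half turn about y gives the same grasp; the last joint's range is limited). The gripper opens to 85 mm and grips with 20 to 120 N. Pads are 22 mm wide; open, the fingers measure 114 mm over their backs; the gripper's body (76 mm by 85 mm) begins 54 mm behind the grasp point. The pads swing forward as they close: fully open they stand 13 mm farther back than shut.
Start: joints at [-1.404, 0.181, 1.607, -0, 1.354, -0.206], TCP at [0.209, -0.536, 0.193] pointing down, gripper open.
Joint ranges: [-2.99, 2.99], [-0.89, 2.07], [0.3, 2.58], [-1.14, 4.28], [0, 2.63], [-3.12, 3.12]. Speed limits (rad/s): [2.57, 2.57, 3.01, 3.14, 3.14, 3.14].

INTERFACE

Orientations are given as a unit quaternion [w, x, y, z].
In Python, from bench import ctrl, imaging gives the robot as it stands.
- The arm moves only by the shell command python3 -m jog 'ROWS'. ROWS is JSON, a list of rows, each a list of 3 entries, a list of its own where there are three numbers: the shift along the tool's x, y, z in cm, then the turn, a rotation vector about the tool's x, y, z in rad, then the finger opening in cm, from 0 to 8.54. A call has 1 to 12 rows; each row shifts and turns the pose as measured when the row begins, along the tool's axes as they then stand; what a row does not reach is not made up. A row lasts 1/12 s, in which the tool goes at most 41.7 mm and 7.16 degrees, less where a joint would pass 70% of its speed; a pose out of reach is approached as far as the arm can. A call is refused whole if a number of a shift passes 4.17 or a number of a turn 0.125, either way. A call with a gripper value outside its range is refused whole. The fingers move at their own pace and stop on an object; the grip force is fixed at half the most. Time passes only in rows, so rows that do not move let the fingers close. It gives the time, the measured TCP pose, the force and the opening at its end, in the units of the state.
- ctrl.get_obs(): the state, without advancing time (a new reading comes with each control period).
- imaging.camera(name): name is "side" or "top" or "wrist"; returns a dict with "frame" (420x560x3 uint8, red, green, blue), "depth" (420x560 float32, m along the optical axis (not along the pixel's ray), 0 where there is no reading), "K" (3x3 intrinsics, pixels), "R" (3x3) and "t" (3): a world point X has camera coordinates R X + t. Camera axes: x right, y down, z forward; pixel columns grow to the right and rows downward; lengths in m; the calibration is good to about 2 mm. A picture is of the moment at which its call begins.
- ctrl.hand_in(): hands the job in, once; it reports no verdict.
The state is a dict: "time_s": time; "q": joint angles; "dq": joint speeds; "joint_efforts": joint torques, N m; "eef_pos": TCP position; "eef_rot": TCP orientation; "wrist_force": force on the tool from outside, world axes, zero at the start; "torque": the same for the moment, N m; "opening": opening from 0.0 (shut) to 1.0 (fully open).
Only numpy, scipy, OpenCV 4.12 (cv2) and the standard library are available. Lean on these libraries where they do the work, as an engineer would, in place of code of your own. Each camera call takes 0.05 s, during which the arm holds its last target. There are 200 camera calls.

## Working session

There is one attempt and no reset: what is moved stays moved. The work goes in short steps, Python scripts to look and compute and a shell command to move; the robot and the scene stay as the last step left them, time stands still between calls to the robot, and variables do not carry over. Pictures are saved under pics/ and viewed, about 8 in all and at most 12, crops included, and the job is handed in when it is done.

```bash
ls; mkdir -p pics
python3 - <<'E'
from bench import ctrl, imaging
import cv2,numpy as np
o=ctrl.get_obs();print(o, ctrl.hold_point_z)
for n in("side","top"):
    c=imaging.camera(n);cv2.imwrite(f"pics/{n}0.png",c["frame"][:,:,::-1]);np.savez(f"pics/{n}0.npz",**c)
    print(n,c["K"].tolist(),c["R"].round(4).tolist(),c["t"].tolist(), (c["depth"]>0).mean())
E
```

```text
pics
{'time_s': 0.0, 'q': array([-1.40429677e+00,  1.81526855e-01,  1.60802611e+00,  5.68905815e-06,
        1.35377046e+00, -2.06274512e-01]), 'dq': array([ 5.24833011e-06, -1.87159288e-03,  8.51012783e-04,  1.40469609e-04,
        4.04217423e-04, -8.60447002e-04]), 'joint_efforts': array([-3.57922709e-04, -4.44878340e+01, -3.51336980e+01, -3.16491769e-04,
        9.06698930e-03,  4.28257323e-06]), 'eef_pos': array([ 0.20934279, -0.53487645,  0.19208342]), 'eef_rot': array([ 0.58443706, -0.58355191,  0.39910802, -0.39826284]), 'wrist_force': array([0.14775575, 0.56302863, 0.50881254]), 'torque': array([0.01684231, 0.02544273, 0.0774442 ]), 'opening': 0.9966540280737767} 0.0187
side [[535.3448694694782, 0.0, 279.0835534596733], [0.0, 535.3448694694782, 204.99205974151977], [0.0, 0.0, 1.0]] [[-0.9985, -0.0511, 0.0175], [-0.0475, 0.677, -0.7345], [0.0257, -0.7342, -0.6784]] [0.5242903751182642, 0.05887302315755341, 1.350884018210356] 0.9959651360544217
top [[483.2673955218637, 0.0, 281.67220995718696], [0.0, 483.2673955218637, 220.65126934395903], [0.0, 0.0, 1.0]] [[-0.0136, -0.9997, -0.0199], [-0.9943, 0.0156, -0.1054], [0.1057, 0.0184, -0.9942]] [0.06748160390439427, 0.5226694371662036, 1.2011894794727624] 0.9959141156462585
```

View pics/top0.png

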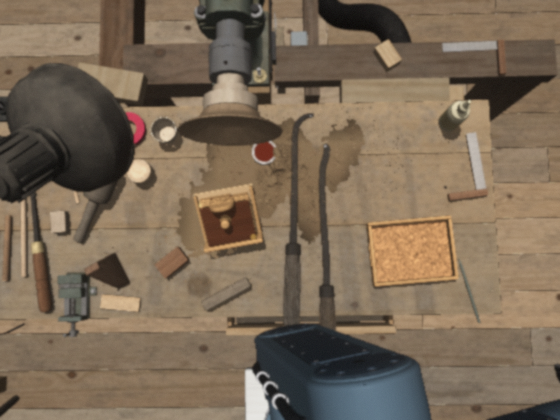

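View pics/side0.png

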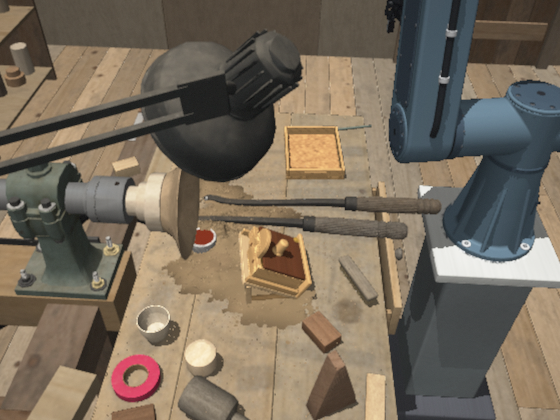

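The top view shows the racked box (knob ~(226,225), plate ~(222,202)) and the tray ~(412,252); the rasps lie between them. The side view shows the box at ~(275,260) and the tray at (314,152). Next I measure them from depth.

```bash
cat > h.py <<'E'
import numpy as np,cv2
from scipy.spatial.transform import Rotation as Ro
def cloud(c):
    K,R,t,d=c["K"],c["R"],c["t"],c["depth"]
    v,u=np.indices(d.shape)
    p=np.stack([(u-K[0,2])/K[0,0]*d,(v-K[1,2])/K[1,1]*d,d],-1)
    P=(p-t)@R; P[d<=0]=np.nan
    return P
def proj(c,X):
    p=np.asarray(X)@c["R"].T+c["t"];return (p[...,:2]/p[...,2:])*[c["K"][0,0],c["K"][1,1]]+c["K"][:2,2]
E
python3 - <<'E'
from h import *
T=dict(np.load("pics/top0.npz"));S=dict(np.load("pics/side0.npz"))
PT,PS=cloud(T),cloud(S)
def rect(P): return cv2.minAreaRect((P[:,:2]*1000).astype(np.float32))
for nm,P,(u0,u1,v0,v1) in(("top",PT,(360,470,210,295)),("side",PS,(275,355,115,190))):
    q=P[v0:v1,u0:u1].reshape(-1,3);q=q[np.isfinite(q[:,0])]
    r=q[(q[:,2]>.029)&(q[:,2]<.040)];f=q[(q[:,2]>.003)&(q[:,2]<.014)]
    print(nm,"rim",len(r),rect(r),"zmed",np.median(r[:,2]),"floorlike",len(f))
for nm,c,P,(u0,u1,v0,v1) in(("top",T,PT,(190,268,180,258)),("side",S,PS,(232,318,220,302))):
    q=P[v0:v1,u0:u1].reshape(-1,3);col=c["frame"][v0:v1,u0:u1].reshape(-1,3)
    hsv=cv2.cvtColor(col[None],cv2.COLOR_RGB2HSV)[0]
    ok=np.isfinite(q[:,0])&(q[:,2]>.03)
    dark=ok&(col.max(1)<110)&(col[:,0]>col[:,2]*1.5)
    d=q[dark]
    # robust plane
    for _ in range(6):
        m=d.mean(0);n=np.linalg.svd(d-m)[2][2];n*=np.sign(n[2]);e=(d-m)@n;d=d[abs(e)<max(.003,1.5*e.std())] if _<5 else d
    print(nm,"lid n",n,"tilt",np.degrees(np.arccos(n[2])),"az",np.degrees(np.arctan2(n[1],n[0])),"mean",m,len(d))
    e=(q-m)@n
    # axes: box x uphill = -(horizontal of n) tilted
    y=np.cross(n,[-n[0],-n[1],0]);y/=np.linalg.norm(y);x=np.cross(y,n)
    L=np.stack([(q-m)@x,(q-m)@y,e],1)*1000
    hi=ok&(e>.012)&(e<.06)
    A=L[hi];
    if nm=="top" or 1:
        for a,b in((10,20),(20,30),(30,36),(36,46)):
            s=A[(A[:,2]>a)&(A[:,2]<b)]; 
            print(a,b,len(s)); 
            for lab,mk in(("plate",s[:,0]>10),("knob",s[:,0]<=10)):
                if mk.sum()>3: print("  ",lab,mk.sum(),np.percentile(s[mk],[2,50,98],axis=0).round(0).tolist())
    ld=L[ok&(abs(e)<.004)];print("lidlevel ext",np.percentile(ld,[2,98],axis=0).round(0).tolist())
    print("x",x,"y",y)
    # other items heights
for nm,P in(("top",PT),):
    for (u,v) in((290,270),(327,300),(294,180),(323,200),(264,152),(172,262),(228,294),(230,125),(265,125),(330,260)): print((u,v),P[v,u].round(3))
E
python3 - <<'E'
import cv2,numpy as np
a=cv2.imread("pics/top0.png")[170:270,180:280];b=cv2.imread("pics/side0.png")[210:310,225:325]
cv2.imwrite("pics/crop0.png",np.hstack([cv2.resize(x,(400,400),interpolation=cv2.INTER_CUBIC) for x in(a,b)]))
E
```

```text
top rim 936 ((443.8319396972656, -265.84161376953125), (160.00503540039062, 213.5291290283203), 3.9700465202331543) zmed 0.033916445445146645 floorlike 4771
side rim 565 ((439.85821533203125, -235.3588409423828), (164.47964477539062, 282.310302734375), 1.9274578094482422) zmed 0.034086407244287346 floorlike 2526
top lid n [-0.4955463  -0.08643504  0.86427012] tilt 30.200532790755734 az -170.1057931544895 mean [0.51167639 0.18802289 0.08374524] 1368
10 20 51
   plate 50 [[15.0, -24.0, 12.0], [62.0, 1.0, 16.0], [64.0, 30.0, 20.0]]
20 30 78
   plate 77 [[12.0, -23.0, 20.0], [59.0, 5.0, 26.0], [64.0, 32.0, 30.0]]
30 36 78
   plate 69 [[11.0, -17.0, 30.0], [54.0, 5.0, 33.0], [64.0, 26.0, 36.0]]
   knob 9 [[5.0, 1.0, 31.0], [8.0, 4.0, 33.0], [10.0, 9.0, 35.0]]
36 46 65
   plate 65 [[14.0, -12.0, 36.0], [59.0, 5.0, 40.0], [64.0, 21.0, 43.0]]
lidlevel ext [[-54.0, -57.0, -4.0], [53.0, 60.0, 4.0]]
x [0.85141558 0.1485071  0.50302798] y [-0.1718295  0.9851267  0.       ]
side lid n [-0.49495734 -0.0803369   0.86519548] tilt 30.09496626525012 az -170.78067816985023 mean [0.50409571 0.2034972  0.08280587] 1018
10 20 81
   plate 81 [[14.0, -38.0, 12.0], [65.0, -2.0, 15.0], [68.0, 19.0, 20.0]]
20 30 114
   plate 114 [[14.0, -35.0, 20.0], [64.0, -3.0, 25.0], [68.0, 18.0, 30.0]]
30 36 80
   plate 78 [[11.0, -27.0, 30.0], [28.0, -5.0, 33.0], [67.0, 12.0, 36.0]]
36 46 58
   plate 58 [[57.0, -25.0, 36.0], [64.0, -7.0, 39.0], [67.0, 7.0, 44.0]]
lidlevel ext [[-89.0, -140.0, -3.0], [66.0, 47.0, 4.0]]
x [0.85401914 0.13861649 0.50143473] y [-0.16021407  0.98708229  0.        ]
(290, 270) [0.398 0.041 0.039]
(327, 300) [ 0.323 -0.05   0.036]
(294, 180) [0.63  0.027 0.019]
(323, 200) [ 0.577 -0.047  0.013]
(264, 152) [0.702 0.103 0.031]
(172, 262) [0.423 0.339 0.027]
(228, 294) [0.341 0.196 0.037]
(230, 125) [0.737 0.175 0.153]
(265, 125) [0.722 0.091 0.197]
(330, 260) [ 0.423 -0.063  0.001]
```

View pics/crop0.png

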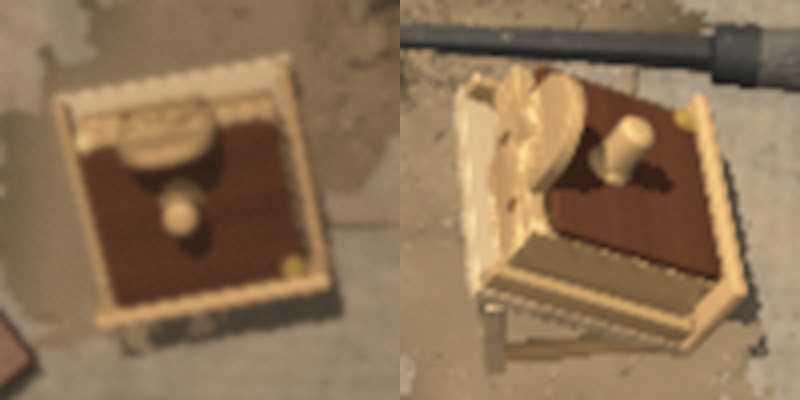

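The crops confirm the layout: plate uphill, brass pin at the lower right, lid shut. I refine the box position from the knob top and the plate in both views.

Run:
```python
from h import *
yaw=np.radians(9.6)
R=(Ro.from_euler('z',yaw)*Ro.from_euler('y',-np.pi/6)).as_matrix()
for nm,(u0,u1,v0,v1) in(("top",(190,268,180,258)),("side",(232,318,220,302))):
    c=dict(np.load(f"pics/{nm}0.npz"));q=cloud(c)[v0:v1,u0:u1].reshape(-1,3);q=q[np.isfinite(q[:,0])]
    # guess box-mid
    o=np.array([.512,.188,.0837])+R@np.array([.0062,.0012,-.023])
    L=(q-o)@R*1000
    kt=L[(abs(L[:,2]-57)<4)&(abs(L[:,0]-8)<16)&(abs(L[:,1]-4)<18)]
    print(nm,o,"knobtop",len(kt),kt.mean(0).round(1),kt.min(0).round(1),kt.max(0).round(1))
    ks=L[(L[:,2]>38)&(L[:,2]<60)&(abs(L[:,0]-8)<16)&(abs(L[:,1]-4)<18)];print(" knob ext",ks.min(0).round(1),ks.max(0).round(1))
    p=L[(L[:,2]>35)&(L[:,2]<68)&(L[:,0]>38)&(L[:,0]<70)];print(" plate",len(p),np.percentile(p,[1,50,99],axis=0).round(1).tolist())
    l=L[(abs(L[:,2]-23)<4)&(abs(L[:,0])<40)&(abs(L[:,1])<30)&(np.hypot(L[:,0]-8,L[:,1]-4)>16)];print(" lid z",np.median(l[:,2]), np.polyfit(l[:,0],l[:,2],1),np.polyfit(l[:,1],l[:,2],1))
from bench import ctrl
o=ctrl.get_obs();print(Ro.from_quat(np.roll(o["eef_rot"],-1)).as_matrix().round(3))
```

```text
top [0.528433   0.19199648 0.06688142] knobtop 47 [ 8.1  4.3 56.4] [-1.9 -4.5 53.1] [16.8 13.8 60.4]
 knob ext [-1.9 -6.1 38.3] [18.7 15.4 59.7]
 plate 188 [[46.6, -24.8, 35.6], [55.3, 2.8, 54.4], [57.9, 31.5, 66.8]]
 lid z 23.247150943520687 [4.79382046e-03 2.32092993e+01] [-4.01397313e-03  2.31778439e+01]
side [0.528433   0.19199648 0.06688142] knobtop 53 [ 8.2  7.8 56.8] [-1.8 -3.1 53.2] [17.3 15.7 59.9]
 knob ext [-1.8 -3.1 38.5] [17.4 16.1 59.9]
 plate 235 [[45.9, -22.5, 35.6], [54.4, 12.0, 51.4], [57.0, 34.0, 67.2]]
 lid z 24.85493590107404 [-6.22131864e-03  2.47363809e+01] [-7.43164715e-03  2.48325656e+01]
[[ 0.364 -0.     0.931]
 [-0.931  0.002  0.364]
 [-0.002 -1.     0.   ]]
```

```bash
cat >> h.py <<'E'
from scipy.linalg import expm,logm
BYAW=np.radians(9.6)
RB=(Ro.from_euler('z',BYAW)*Ro.from_euler('y',-np.pi/6)).as_matrix()   # racked box axes
OB=np.array([.5284,.192,.0669])+RB@[0,.001,0]
TY=np.radians(3.97); TC=np.array([.4438,-.2658,.008])
RT=Ro.from_euler('z',TY).as_matrix()                                   # tray axes
RS=Ro.from_euler('z',TY-np.pi/2).as_matrix()                           # standing box axes
def tool(R): # tool x = box x, tool y = -box z
    return np.stack([R[:,0],-R[:,2],R[:,1]],1)
def pose(R,p):
    T=np.eye(4);T[:3,:3]=R;T[:3,3]=p;return T
def cur():
    from bench import ctrl
    o=ctrl.get_obs();return pose(Ro.from_quat(np.roll(o["eef_rot"],-1)).as_matrix(),o["eef_pos"]),o
def plan(G,step=2.5,ang=.1,start=None):
    C=cur()[0] if start is None else start
    D=np.linalg.inv(C)@G
    U,_,V=np.linalg.svd(D[:3,:3]);D[:3,:3]=U@V
    n=int(max(np.ceil(np.linalg.norm(D[:3,3])*100/step),np.ceil(np.linalg.norm(Ro.from_matrix(D[:3,:3]).as_rotvec())/ang),1))
    E=expm(np.real(logm(D))/n)
    print("rows",n,"shift",(E[:3,3]*100).round(2).tolist(),"turn",Ro.from_matrix(E[:3,:3]).as_rotvec().round(4).tolist())
    for k in sorted({n//4,n//2,3*n//4,n}): print("  via",(C@np.linalg.matrix_power(E,k))[:3,3].round(3))
E
python3 - <<'E'
from h import *
G=pose(tool(RB),OB+RB@[.027,.004,.110]);print(G.round(3));plan(G,3,.1)
E
```

```text
[[ 0.854  0.493 -0.167  0.496]
 [ 0.144  0.083  0.986  0.192]
 [ 0.5   -0.866 -0.     0.176]
 [ 0.     0.     0.     1.   ]]
rows 27 shift [-0.56, 0.12, 3.07] turn [0.0132, -0.0494, -0.0163]
  via [ 0.355 -0.418  0.189]
  via [ 0.472 -0.235  0.192]
  via [ 0.521 -0.024  0.191]
  via [0.496 0.192 0.176]
```

```bash
python3 -m jog '[[[-0.56,0.12,3.07],[0.0132,-0.0494,-0.0163],8.5],[[-0.56,0.12,3.07],[0.0132,-0.0494,-0.0163],8.5],[[-0.56,0.12,3.07],[0.0132,-0.0494,-0.0163],8.5],[[-0.56,0.12,3.07],[0.0132,-0.0494,-0.0163],8.5],[[-0.56,0.12,3.07],[0.0132,-0.0494,-0.0163],8.5],[[-0.56,0.12,3.07],[0.0132,-0.0494,-0.0163],8.5],[[-0.56,0.12,3.07],[0.0132,-0.0494,-0.0163],8.5],[[-0.56,0.12,3.07],[0.0132,-0.0494,-0.0163],8.5],[[-0.56,0.12,3.07],[0.0132,-0.0494,-0.0163],8.5],[[-0.56,0.12,3.07],[0.0132,-0.0494,-0.0163],8.5],[[-0.56,0.12,3.07],[0.0132,-0.0494,-0.0163],8.5],[[-0.56,0.12,3.07],[0.0132,-0.0494,-0.0163],8.5]]'
python3 - <<'E'
from h import *
G=pose(tool(RB),OB+RB@[.027,.004,.110]);plan(G,3,.1)
E
```

```text
time_s: 1.1
eef_pos: [0.4633, -0.2525, 0.1859]
eef_rot: [0.681, -0.662, 0.114, -0.291]
wrist_force: [0.7, 0.0, 0.6]
opening: 0.998
rows 15 shift [-0.53, 0.09, 2.99] turn [0.0125, -0.0483, -0.0161]
  via [ 0.496 -0.167  0.188]
  via [ 0.519 -0.048  0.189]
  via [0.519 0.073 0.185]
  via [0.496 0.192 0.176]
```

```bash
python3 -m jog '[[[-0.53,0.09,2.99],[0.0125,-0.0483,-0.0161],8.5],[[-0.53,0.09,2.99],[0.0125,-0.0483,-0.0161],8.5],[[-0.53,0.09,2.99],[0.0125,-0.0483,-0.0161],8.5],[[-0.53,0.09,2.99],[0.0125,-0.0483,-0.0161],8.5],[[-0.53,0.09,2.99],[0.0125,-0.0483,-0.0161],8.5],[[-0.53,0.09,2.99],[0.0125,-0.0483,-0.0161],8.5],[[-0.53,0.09,2.99],[0.0125,-0.0483,-0.0161],8.5],[[-0.53,0.09,2.99],[0.0125,-0.0483,-0.0161],8.5],[[-0.53,0.09,2.99],[0.0125,-0.0483,-0.0161],8.5],[[-0.53,0.09,2.99],[0.0125,-0.0483,-0.0161],8.5],[[-0.53,0.09,2.99],[0.0125,-0.0483,-0.0161],8.5],[[-0.53,0.09,2.99],[0.0125,-0.0483,-0.0161],8.5]]'
python3 - <<'E'
from h import *
G=pose(tool(RB),OB+RB@[.027,.004,.110]);plan(G,3,.1)
E
```

```text
time_s: 2.1
eef_pos: [0.51, 0.1227, 0.1809]
eef_rot: [0.702, -0.671, -0.183, -0.154]
wrist_force: [0.6, -0.3, -0.1]
opening: 0.995
rows 3 shift [-0.32, 0.08, 2.33] turn [0.0089, -0.0393, -0.0131]
  via [0.51  0.123 0.181]
  via [0.506 0.146 0.179]
  via [0.502 0.169 0.178]
  via [0.496 0.192 0.176]
```

```bash
python3 -m jog '[[[-0.32,0.08,2.33],[0.0089,-0.0393,-0.0131],8.5],[[-0.32,0.08,2.33],[0.0089,-0.0393,-0.0131],8.5],[[-0.32,0.08,2.33],[0.0089,-0.0393,-0.0131],8.5],[[0,0,0],[0,0,0],8.5],[[0,0,0],[0,0,0],8.5]]'
python3 - <<'E'
from h import *
from bench import imaging
G=pose(tool(RB),OB+RB@[.027,.004,.110]);plan(G,3,.1)
c=imaging.camera("wrist");P=cloud(c).reshape(-1,3)
L=(P-OB)@RB*1000;L=L[np.isfinite(L[:,0])]
k=L[(abs(L[:,2]-57)<4)&(abs(L[:,0]-8)<20)&(abs(L[:,1]-4)<20)];print("knob top",len(k),*( (k.mean(0).round(1),k.min(0).round(1),k.max(0).round(1)) if len(k) else ()))
p=L[(L[:,2]>45)&(L[:,2]<68)&(L[:,0]>38)&(L[:,0]<66)];print("plate",len(p),np.percentile(p,[1,50,99],axis=0).round(1).tolist() if len(p) else 0)
l=L[(abs(L[:,2]-23)<5)&(abs(L[:,0])<40)&(abs(L[:,1])<40)];print("lid z",np.median(l[:,2]) if len(l) else 0)
cv2.imwrite("pics/wrist1.png",c["frame"][:,:,::-1])
E
```

```text
time_s: 2.52
eef_pos: [0.4904, 0.2006, 0.1727]
eef_rot: [0.697, -0.664, -0.245, -0.119]
wrist_force: [-0.7, -0.7, 0.2]
opening: 0.999
rows 1 shift [0.51, -0.04, -0.99] turn [-0.0073, 0.0147, -0.0017]
  via [0.49  0.201 0.173]
  via [0.496 0.192 0.176]
knob top 593 [ 7.3  5.4 56.3] [-2.7 -6.  53. ] [17.4 15.1 59.2]
plate 1088 [[46.2, -21.2, 45.8], [50.5, 9.5, 61.3], [56.0, 31.5, 66.2]]
lid z 23.746768286371346
```

View pics/wrist1.png

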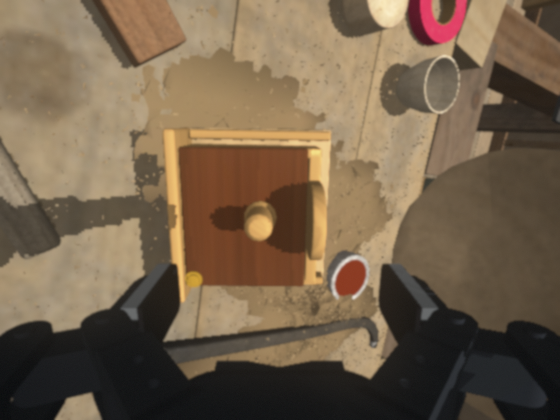

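```bash
python3 -m jog '[[[0.5,0,-1],[-0.0073,0.0147,-0.0017],8.5],[[0,0,0],[0,0,0],8.5],[[0,2,0],[0,0,0],8.5],[[0,2,0],[0,0,0],8.5],[[0,0,0],[0,0,0],8.5]]'
python3 - <<'E'
from h import *
G=pose(tool(RB),OB+RB@[.027,.0045,.024]);plan(G,2,.1)
E
```

```text
time_s: 2.98
eef_pos: [0.5215, 0.1888, 0.1429]
eef_rot: [0.695, -0.666, -0.237, -0.131]
wrist_force: [-1.3, 0.2, -0.5]
opening: 0.994
rows 3 shift [-0.16, 1.52, 0.25] turn [0.0019, -0.0033, 0.0017]
  via [0.522 0.189 0.143]
  via [0.527 0.192 0.129]
  via [0.533 0.196 0.115]
  via [0.539 0.199 0.101]
```

```bash
python3 -m jog '[[[-0.24,1,0.37],[0.0019,-0.0033,0.0017],8.5],[[-0.24,1,0.37],[0.0019,-0.0033,0.0017],8.5],[[0,1,0],[0,0,0],8.5],[[0,1,0],[0,0,0],8.5],[[0,0,0],[0,0,0],8.5]]'
python3 - <<'E'
from h import *
G=pose(tool(RB),OB+RB@[.027,.0045,.024]);plan(G,2,.1)
E
```

```text
time_s: 3.4
eef_pos: [0.5399, 0.1928, 0.1075]
eef_rot: [0.695, -0.667, -0.235, -0.131]
wrist_force: [0.2, 0.4, 0.5]
opening: 0.993
rows 1 shift [-0.34, 0.53, 0.66] turn [0.0075, -0.0128, 0.0024]
  via [0.54  0.193 0.107]
  via [0.539 0.199 0.101]
```

```bash
python3 -m jog '[[[-0.34,0,0.66],[0.0075,-0.0128,0.0024],8.5],[[0,0,0],[0,0,0],8.5],[[0,0,0],[0,0,0],8.5]]'
python3 - <<'E'
from h import *
G=pose(tool(RB),OB+RB@[.027,.0045,.024]);plan(G,2,.1)
E
```

```text
time_s: 3.65
eef_pos: [0.5366, 0.1975, 0.1075]
eef_rot: [0.696, -0.666, -0.239, -0.126]
wrist_force: [-0.0, 0.4, 0.2]
opening: 0.993
rows 1 shift [-0.11, 0.67, 0.14] turn [0.001, -0.0018, 0.0004]
  via [0.537 0.198 0.107]
  via [0.539 0.199 0.101]
```

```bash
python3 -m jog '[[[-0.1,0.67,0.14],[0.001,-0.0018,0.0004],8.5],[[0,0,0],[0,0,0],8.5],[[0,0,0],[0,0,0],5],[[0,0,0],[0,0,0],5],[[0,0,0],[0,0,0],5],[[0,0,0],[0,0,0],5],[[0,0,0],[0,0,0],5],[[0,0,0],[0,0,0],5]]'
python3 - <<'E'
from h import *
from bench import imaging
G=pose(tool(RB),OB+RB@[.027,.0045,.024]);plan(G,2,.1);o=cur()[1];print(o["opening"]*85,o["torque"])
c=imaging.camera("wrist")
d=imaging.camera("side")["frame"][190:330,200:360,::-1]
cv2.imwrite("pics/grip2.png",np.hstack([cv2.resize(c["frame"][:,:,::-1],(400,300)),cv2.resize(d,(343,300),interpolation=cv2.INTER_CUBIC)]))
E
```

```text
time_s: 4.32
eef_pos: [0.5396, 0.1998, 0.1031]
eef_rot: [0.696, -0.665, -0.241, -0.126]
wrist_force: [0.6, 0.2, 0.1]
opening: 0.59
rows 1 shift [-0.18, 0.12, -0.03] turn [-0.0002, 0.0007, 0.0034]
  via [0.54  0.2   0.103]
  via [0.539 0.199 0.101]
50.18252375416678 [-0.02244325  0.26186092  0.03068674]
```

View pics/grip2.png

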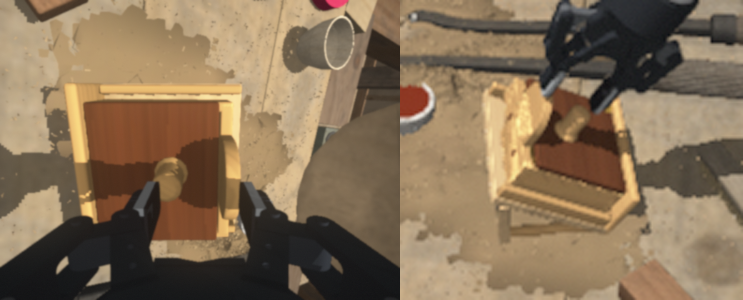

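Run:
```python
from h import *
from bench import imaging
for nm in("wrist","side"):
    c=imaging.camera(nm);P=cloud(c);L=(P-OB)@RB*1000;f=c["frame"].astype(int)
    for z in range(30,78,6):
        s=(abs(L[...,2]-z)<3)&(abs(L[...,1]-4)<22)&(L[...,0]>-45)&(L[...,0]<95)
        dark=s&(f.max(-1)-f.min(-1)<30); warm=s&(f.max(-1)-f.min(-1)>45)
        def ex(m):
            a=L[m][:,:2]; return [(int(lo),int(hi),len(b),b[:,1].min().round(),b[:,1].max().round()) for b in (a[(a[:,0]<25)],a[a[:,0]>=25]) if len(b)>3 for lo,hi in [np.percentile(b[:,0],[2,98])]]
        print(nm,z,"metal",ex(dark),"wood",ex(warm))
```

```text
wrist 30 metal [] wood [(-4, 18, 302, np.float64(-1.0), np.float64(17.0)), (46, 46, 7, np.float64(15.0), np.float64(26.0))]
wrist 36 metal [] wood [(0, 17, 145, np.float64(4.0), np.float64(15.0)), (46, 46, 15, np.float64(-18.0), np.float64(25.0))]
wrist 42 metal [] wood [(0, 17, 132, np.float64(4.0), np.float64(15.0)), (46, 46, 50, np.float64(-18.0), np.float64(26.0))]
wrist 48 metal [] wood [(0, 17, 177, np.float64(3.0), np.float64(15.0)), (46, 46, 69, np.float64(-18.0), np.float64(26.0))]
wrist 54 metal [] wood [(0, 17, 717, np.float64(-6.0), np.float64(15.0)), (46, 55, 228, np.float64(-18.0), np.float64(26.0))]
wrist 60 metal [] wood [(3, 13, 416, np.float64(-3.0), np.float64(14.0)), (46, 55, 776, np.float64(-17.0), np.float64(25.0))]
wrist 66 metal [(4, 5, 18, np.float64(-2.0), np.float64(13.0))] wood [(46, 55, 921, np.float64(-10.0), np.float64(18.0))]
wrist 72 metal [(-5, 5, 188, np.float64(-5.0), np.float64(16.0)), (54, 63, 115, np.float64(-6.0), np.float64(16.0))] wood [(54, 65, 23, np.float64(-6.0), np.float64(16.0))]
side 30 metal [] wood [(-41, 18, 40, np.float64(-18.0), n
[... 221 characters left out ...]
 25, np.float64(-4.0), np.float64(16.0)), (54, 56, 26, np.float64(-17.0), np.float64(25.0))]
side 48 metal [] wood [(1, 17, 21, np.float64(-0.0), np.float64(15.0)), (53, 56, 25, np.float64(-16.0), np.float64(24.0))]
side 54 metal [] wood [(-1, 16, 38, np.float64(-3.0), np.float64(16.0)), (47, 56, 32, np.float64(-17.0), np.float64(26.0))]
side 60 metal [] wood [(0, 14, 21, np.float64(-3.0), np.float64(13.0)), (46, 56, 29, np.float64(-16.0), np.float64(25.0))]
side 66 metal [(1, 3, 4, np.float64(-1.0), np.float64(10.0))] wood [(46, 56, 17, np.float64(8.0), np.float64(20.0))]
side 72 metal [(-1, 4, 18, np.float64(-5.0), np.float64(16.0)), (53, 64, 11, np.float64(3.0), np.float64(17.0))] wood []
```

The fingertips really sit about 39 mm above where the TCP reading puts them: at z≈64 in box axes, 7 mm over the knob top. Laterally they're right. So nothing is gripped yet. I open, descend further while watching force, and re-measure.

```bash
python3 -m jog '[[[-0.18,0,0],[0,0,0.003],8.5],[[0,0,0],[0,0,0],8.5],[[0,0,0],[0,0,0],8.5],[[0,0,0],[0,0,0],8.5],[[0,1.2,0],[0,0,0],8.5],[[0,1.2,0],[0,0,0],8.5],[[0,0,0],[0,0,0],8.5]]'
cat > tip.py <<'E'
from h import *
from bench import imaging
C,o=cur();print("TCP in box",((C[:3,3]-OB)@RB*1000).round(1),"rv",Ro.from_matrix(tool(RB).T@C[:3,:3]).as_rotvec().round(4),"F",o["wrist_force"].round(1),o["opening"])
c=imaging.camera("wrist");P=cloud(c);f=c["frame"].astype(int)
T=(P-C[:3,3])@C[:3,:3]*1000   # tool frame
m=(abs(T[...,2])<14)&(abs(T[...,0])<62)&(T[...,1]>-90)&(T[...,1]<25)&(f.max(-1)-f.min(-1)<30)
for s in(-1,1):
    a=T[m&(T[...,0]*s>8)];print("finger",s,len(a),"tip y",np.percentile(a[:,1],99.5).round(1),"inner x",np.percentile(abs(a[a[:,1]>np.percentile(a[:,1],99)-20][:,0]),2).round(1))
E
python3 tip.py
```

```text
time_s: 5.1
eef_pos: [0.5508, 0.2017, 0.0819]
eef_rot: [0.696, -0.665, -0.241, -0.126]
wrist_force: [-0.6, 0.2, 0.6]
opening: 0.996
TCP in box [28.   4.9  1.1] rv [ 0.0002 -0.0009 -0.0024] F [-0.6  0.2  0.6] 0.9962975833930083
finger -1 3123 tip y -51.6 inner x 40.8
finger 1 3011 tip y -53.2 inner x 43.4
```

Run:
```python
from h import *
from bench import imaging
o=[]
for nm,(v0,v1,u0,u1) in(("wrist",(120,420,80,480)),("side",(190,310,200,360))):
    c=imaging.camera(nm);L=(cloud(c)-OB)@RB*1000
    for lo,hi in((-34,-6),(60,100)):
        print(nm,(lo,hi),[(z,int(((abs(L[...,2]-z)<2)&(L[...,0]>lo)&(L[...,0]<hi)&(abs(L[...,1]-5)<16)).sum())) for z in range(20,75,4)])
    o.append(cv2.resize(c["frame"][v0:v1,u0:u1,::-1],(400,300),interpolation=cv2.INTER_CUBIC))
cv2.imwrite("pics/g3.png",np.hstack(o))
```

```text
wrist (-34, -6) [(20, 4), (24, 2618), (28, 0), (32, 0), (36, 0), (40, 0), (44, 0), (48, 0), (52, 30), (56, 180), (60, 257), (64, 302), (68, 336), (72, 369)]
wrist (60, 100) [(20, 0), (24, 0), (28, 0), (32, 0), (36, 0), (40, 0), (44, 0), (48, 0), (52, 33), (56, 171), (60, 251), (64, 296), (68, 341), (72, 354)]
side (-34, -6) [(20, 4), (24, 73), (28, 21), (32, 0), (36, 0), (40, 0), (44, 0), (48, 0), (52, 0), (56, 7), (60, 14), (64, 16), (68, 14), (72, 15)]
side (60, 100) [(20, 0), (24, 0), (28, 0), (32, 0), (36, 0), (40, 0), (44, 0), (48, 0), (52, 1), (56, 3), (60, 6), (64, 15), (68, 15), (72, 16)]
```

View pics/g3.png

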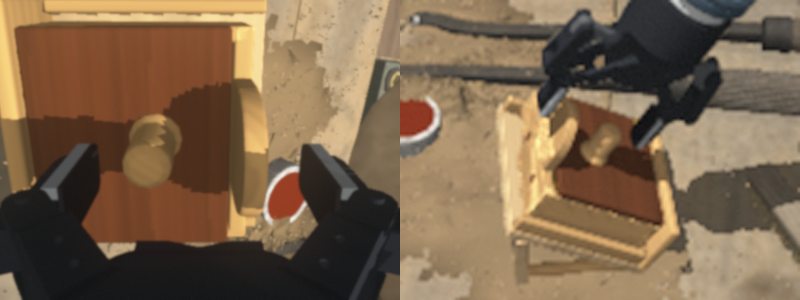

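The picture shows both open fingers straddling plate and knob but still high, with tips at box z≈53 in both views. I descend another 15 mm and close.

```bash
python3 -m jog '[[[-0.1,0.9,0],[0,0,0.002],8.5],[[0,0.9,0],[0,0,0],8.5],[[0,0,0],[0,0,0],8.5],[[0,0,0],[0,0,0],5.2],[[0,0,0],[0,0,0],4.5],[[0,0,0],[0,0,0],4],[[0,0,0],[0,0,0],4],[[0,0,0],[0,0,0],4],[[0,0,0],[0,0,0],4]]'; python3 tip.py
```

```text
time_s: 6.0
eef_pos: [0.5568, 0.2032, 0.0684]
eef_rot: [0.696, -0.665, -0.24, -0.124]
wrist_force: [-0.1, 0.2, -4.0]
opening: 0.681
TCP in box [ 26.6   5.3 -13.6] rv [ 0.0004 -0.003   0.0009] F [-0.1  0.2 -4. ] 0.6806829993635033
finger -1 2633 tip y -45.8 inner x 27.6
finger 1 1609 tip y -51.8 inner x 32.8
```

```bash
python3 -m jog '[[[0,-1.2,0],[0,0,0],4],[[0,-1.2,0],[0,0,0],4],[[0,-1.2,0],[0,0,0],4],[[0,-1.2,0],[0,0,0],4],[[0,-1.2,0],[0,0,0],4],[[0,-1.2,0],[0,0,0],4],[[0,-1.2,0],[0,0,0],4],[[0,0,0],[0,0,0],4],[[0,0,0],[0,0,0],4]]'
cat >> h.py <<'E'
TB=np.array([.0266,.0053,-.0136])  # TCP in box axes while clamped
OS=TC+RT@[.165,0,0]; OS[2]=.023
E
python3 - <<'E'
from h import *
C,o=cur();print(o["wrist_force"],o["torque"],o["opening"],OS)
L1=pose(tool(RB),C[:3,3]);print("box mid now",C[:3,3]-RB@TB)
M=OS+[0,0,.10];G=pose(tool(RS),M+RS@TB);plan(G,2.4,.08)
W=pose(tool(Ro.from_euler('z',np.radians(-40)).as_matrix()),0);R=Ro.from_euler('z',np.radians(-40)).as_matrix()
W[:3,3]=np.array([.52,0,.15])+R@TB;plan(W,2.4,.08);plan(G,2.4,.08,W)
from bench import imaging
c=imaging.camera("side");cv2.imwrite("pics/lift4.png",cv2.resize(c["frame"][150:330,180:400,::-1],(660,540)))
E
```

```text
time_s: 6.8
eef_pos: [0.5123, 0.1955, 0.1409]
eef_rot: [0.696, -0.666, -0.238, -0.124]
wrist_force: [0.2, -0.5, -5.0]
opening: 0.678
[ 0.23253256 -0.46360828 -5.04790794] [-0.17973651  0.58615377 -0.04152518] 0.6782831086756976 [ 0.60840407 -0.25437637  0.023     ]
box mid now [0.48374492 0.18532272 0.13941649]
rows 22 shift [1.8, 0.52, -1.67] turn [-0.0197, 0.074, 0.0178]
  via [0.605 0.114 0.157]
  via [ 0.669 -0.022  0.154]
  via [ 0.673 -0.145  0.138]
  via [ 0.616 -0.281  0.109]
rows 13 shift [0.61, 0.15, -1.55] turn [-0.0173, 0.0651, 0.0374]
  via [0.535 0.151 0.145]
  via [0.549 0.103 0.145]
  via [0.554 0.053 0.142]
  via [ 0.544 -0.013  0.136]
rows 12 shift [2.3, 0.22, -0.57] turn [0.0, 0.0669, 0.0]
  via [ 0.582 -0.073  0.13 ]
  via [ 0.607 -0.139  0.123]
  via [ 0.618 -0.21   0.116]
  via [ 0.616 -0.281  0.109]
```

View pics/lift4.png

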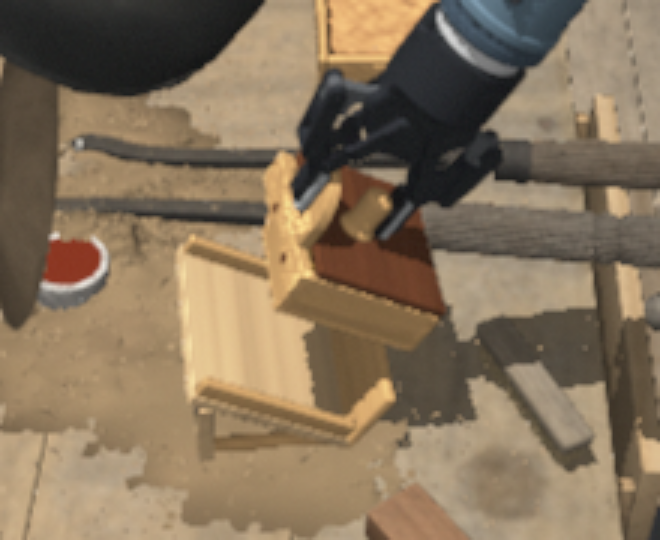

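The box hangs clamped and shut, clear of the rack. I carry it by the waypoint, staying away from the lathe.

```bash
python3 -m jog '[[[0.61,0.15,-1.55],[-0.0173,0.0651,0.0374],4],[[0.61,0.15,-1.55],[-0.0173,0.0651,0.0374],4],[[0.61,0.15,-1.55],[-0.0173,0.0651,0.0374],4],[[0.61,0.15,-1.55],[-0.0173,0.0651,0.0374],4],[[0.61,0.15,-1.55],[-0.0173,0.0651,0.0374],4],[[0.61,0.15,-1.55],[-0.0173,0.0651,0.0374],4],[[0.61,0.15,-1.55],[-0.0173,0.0651,0.0374],4],[[0.61,0.15,-1.55],[-0.0173,0.0651,0.0374],4],[[0.61,0.15,-1.55],[-0.0173,0.0651,0.0374],4],[[0.61,0.15,-1.55],[-0.0173,0.0651,0.0374],4],[[0.61,0.15,-1.55],[-0.0173,0.0651,0.0374],4],[[0.61,0.15,-1.55],[-0.0173,0.0651,0.0374],4]]'
python3 - <<'E'
from h import *
M=OS+[0,0,.10];G=pose(tool(RS),M+RS@TB);plan(G,2.4,.08)
E
```

```text
time_s: 7.85
eef_pos: [0.5435, -0.002, 0.1207]
eef_rot: [-0.668, 0.669, -0.229, 0.232]
wrist_force: [-0.3, 0.2, -4.3]
opening: 0.681
rows 12 shift [2.38, 0.1, -0.66] turn [-0.0002, 0.0698, 0.0004]
  via [ 0.583 -0.064  0.118]
  via [ 0.609 -0.134  0.115]
  via [ 0.62  -0.207  0.112]
  via [ 0.616 -0.281  0.109]
```

```bash
python3 -m jog '[[[2.38,0.1,-0.66],[0,0.0698,0],4],[[2.38,0.1,-0.66],[0,0.0698,0],4],[[2.38,0.1,-0.66],[0,0.0698,0],4],[[2.38,0.1,-0.66],[0,0.0698,0],4],[[2.38,0.1,-0.66],[0,0.0698,0],4],[[2.38,0.1,-0.66],[0,0.0698,0],4],[[2.38,0.1,-0.66],[0,0.0698,0],4],[[2.38,0.1,-0.66],[0,0.0698,0],4],[[2.38,0.1,-0.66],[0,0.0698,0],4],[[2.38,0.1,-0.66],[0,0.0698,0],4],[[2.2,0.1,-0.6],[0,0.065,0],4],[[0,0,0],[0,0,0],4]]'
python3 - <<'E'
from h import *
M=OS+[0,0,.10];G=pose(tool(RS),M+RS@TB);plan(G,2.4,.08)
E
```

```text
time_s: 8.85
eef_pos: [0.6185, -0.2732, 0.0853]
eef_rot: [-0.522, 0.525, -0.477, 0.473]
wrist_force: [0.0, 0.2, -3.6]
opening: 0.679
rows 2 shift [0.35, -1.2, -0.19] turn [0.0035, 0.0143, -0.0005]
  via [ 0.618 -0.273  0.085]
  via [ 0.617 -0.277  0.097]
  via [ 0.616 -0.281  0.109]
```

```bash
python3 -m jog '[[[0.7,0,-0.38],[0.007,0.0286,-0.001],4],[[0,0,0],[0,0,0],4],[[0,0,0],[0,0,0],4]]'
cat > boxm.py <<'E'
from h import *
from bench import imaging
import sys
def run(M,R,h,nm,save=None):
    c=imaging.camera(nm);L=(cloud(c)-M)@R*1000;f=c["frame"].astype(int)
    wood=(f[...,0]-f[...,2]>35)
    def st(lab,m):
        m=m&wood
        if m.sum()>5: print(nm,lab,m.sum(),np.percentile(L[m],[2,50,98],axis=0).round(1).tolist())
    x,y,z=L[...,0],L[...,1],L[...,2]
    st("knob",(abs(x-8)<18)&(abs(y-4)<20)&(z>32)&(z<64))
    st("plate",(x>36)&(x<72)&(abs(y-4)<45)&(z>30)&(z<75))
    st("lid",(abs(x)<50)&(abs(y)<50)&(abs(z-23)<9))
    return c
if __name__=="__main__":
    C,o=cur();M=C[:3,3]-RS@TB;print("box mid by arm",M.round(4),"rv",Ro.from_matrix(tool(RS).T@C[:3,:3]).as_rotvec().round(4),"F",o["wrist_force"].round(1))
    for n in("top","side","wrist"): run(M,RS,0,n)
E
python3 boxm.py;python3 - <<'E'
from h import *
M=OS+[0,0,.10];G=pose(tool(RS),M+RS@TB);plan(G,2.4,.08)
E
```

```text
time_s: 9.1
eef_pos: [0.614, -0.2821, 0.0799]
eef_rot: [0.516, -0.516, 0.485, -0.482]
wrist_force: [0.4, 1.3, -4.2]
opening: 0.679
box mid by arm [ 0.6069 -0.2559  0.0935] rv [-0.0027  0.0045  0.0029] F [ 0.4  1.3 -4.2]
top lid 445 [[-49.5, -34.9, 20.1], [-35.1, 21.0, 24.6], [12.5, 48.7, 28.9]]
wrist knob 3327 [[-1.4, -1.9, 33.2], [8.5, 10.6, 56.6], [17.3, 15.9, 59.7]]
wrist plate 5475 [[45.4, -15.5, 32.2], [48.6, 16.1, 60.2], [55.4, 35.8, 67.4]]
wrist lid 28854 [[-48.0, -40.8, 19.9], [8.7, 20.1, 25.1], [46.0, 48.8, 28.1]]
rows 2 shift [-0.05, -1.43, 0.06] turn [0.0011, -0.0016, -0.0011]
  via [ 0.614 -0.282  0.081]
  via [ 0.615 -0.281  0.095]
  via [ 0.616 -0.281  0.109]
```

```bash
python3 -m jog '[[[0,1,0],[0,0,0],4],[[0,1,0],[0,0,0],4],[[0,1,0],[0,0,0],4],[[0,1,0],[0,0,0],4],[[0,1,0],[0,0,0],4],[[0,0,0],[0,0,0],4]]'
python3 boxm.py
```

```text
time_s: 9.75
eef_pos: [0.6155, -0.2782, 0.0262]
eef_rot: [0.518, -0.517, 0.483, -0.481]
wrist_force: [-0.7, 0.5, -4.2]
opening: 0.678
box mid by arm [ 0.6084 -0.252   0.0398] rv [-0.001  -0.0018  0.0019] F [-0.7  0.5 -4.2]
top lid 406 [[-49.4, -35.8, 19.8], [-35.6, 22.3, 24.6], [9.9, 49.3, 29.3]]
side lid 8 [[-49.3, -49.0, 21.9], [-43.1, -47.5, 26.5], [-27.2, -43.8, 30.9]]
wrist knob 3433 [[-0.3, -1.6, 33.0], [9.6, 11.2, 58.1], [18.4, 16.4, 61.2]]
wrist plate 5515 [[46.4, -15.0, 32.7], [49.6, 16.8, 61.6], [56.3, 36.6, 69.1]]
wrist lid 28609 [[-48.1, -40.1, 24.8], [8.7, 20.4, 26.8], [46.9, 48.9, 28.9]]
```

```bash
python3 -m jog '[[[0,0.7,0],[0,0,0],4],[[0,0.6,0],[0,0,0],4],[[0,0,0],[0,0,0],4]]';  python3 -m jog '[[[0,0.3,0],[0,0,0],4],[[0,0,0],[0,0,0],4]]'
```

```text
time_s: 10.15
eef_pos: [0.619, -0.2809, 0.0177]
eef_rot: [0.518, -0.517, 0.48, -0.484]
wrist_force: [0.2, 0.4, -4.9]
opening: 0.675
time_s: 10.32
eef_pos: [0.6192, -0.2812, 0.0145]
eef_rot: [0.518, -0.517, 0.48, -0.485]
wrist_force: [0.0, 0.7, -4.6]
opening: 0.678
```

```bash
python3 -m jog '[[[0,0.3,0],[0,0,0],4],[[0,0,0],[0,0,0],4]]'; python3 boxm.py
```

```text
time_s: 10.48
eef_pos: [0.6193, -0.2813, 0.0114]
eef_rot: [0.518, -0.517, 0.479, -0.485]
wrist_force: [-0.7, 0.2, -4.6]
opening: 0.683
box mid by arm [ 0.6122 -0.2551  0.025 ] rv [ 0.0066 -0.0011 -0.0042] F [-0.7  0.2 -4.6]
top lid 393 [[-49.4, -34.9, 19.9], [-35.6, 21.9, 24.2], [10.1, 49.2, 29.6]]
side lid 18 [[-49.1, -49.9, 23.4], [-39.4, -47.0, 25.4], [-22.0, -39.6, 28.1]]
wrist knob 3346 [[-1.3, -2.3, 33.5], [8.7, 10.3, 56.8], [17.6, 15.6, 59.9]]
wrist plate 5481 [[45.6, -15.8, 32.1], [48.7, 15.9, 60.7], [55.4, 35.8, 67.9]]
wrist lid 28971 [[-48.1, -40.6, 21.9], [8.6, 20.1, 25.4], [46.4, 49.0, 28.3]]
```

```bash
python3 -m jog '[[[0,-0.1,-0.8],[-0.006,0.001,0.004],4],[[0,0,0],[0,0,0],4],[[0,0.3,0],[0,0,0],4],[[0,0,0],[0,0,0],4]]'
```

```text
time_s: 10.97
eef_pos: [0.6113, -0.2826, 0.0109]
eef_rot: [0.517, -0.517, 0.482, -0.483]
wrist_force: [-0.2, 0.2, -4.5]
opening: 0.683
```

```bash
python3 -m jog '[[[0,0.2,0],[0,0,0],4],[[0,0,0],[0,0,0],4]]'; python3 boxm.py | head -1
```

```text
time_s: 11.13
eef_pos: [0.6114, -0.2828, 0.0089]
eef_rot: [0.517, -0.517, 0.481, -0.483]
wrist_force: [-0.7, 0.2, -3.7]
opening: 0.681
box mid by arm [ 0.6043 -0.2566  0.0225] rv [ 0.0022  0.0002 -0.0016] F [-0.7  0.2 -3.7]
```

```bash
python3 -m jog '[[[0,0.2,0],[-0.002,0,0.0016],4],[[0,0.1,0],[0,0,0],4],[[0,0,0],[0,0,0],4]]'; python3 boxm.py | head -1
```

```text
time_s: 11.53
eef_pos: [0.6125, -0.2833, 0.0085]
eef_rot: [0.517, -0.517, 0.482, -0.483]
wrist_force: [-0.1, 0.6, -2.8]
opening: 0.677
box mid by arm [ 0.6053 -0.2571  0.0221] rv [ 0.0015 -0.0004 -0.0007] F [-0.1  0.6 -2.8]
```

```bash
python3 -m jog '[[[0,0.25,0],[0,0,0],4],[[0,0,0],[0,0,0],4],[[0,0,0],[0,0,0],6.2],[[0,0,0],[0,0,0],6.8],[[0,0,0],[0,0,0],8],[[0,0,0],[0,0,0],8.5],[[0,0,0],[0,0,0],8.5],[[0,0,0],[0,0,0],8.5]]'; python3 boxm.py
```

```text
time_s: 12.35
eef_pos: [0.615, -0.2853, 0.0096]
eef_rot: [0.517, -0.517, 0.48, -0.485]
wrist_force: [-0.4, -0.6, 1.1]
opening: 0.997
box mid by arm [ 0.6079 -0.2592  0.0232] rv [ 0.0063  0.0001 -0.0053] F [-0.4 -0.6  1.1]
top lid 292 [[-49.5, -38.4, 18.0], [-39.3, 28.9, 23.0], [11.4, 49.6, 27.3]]
side lid 26 [[-48.7, -48.3, 20.9], [-37.0, -45.3, 24.1], [-20.5, -36.9, 28.0]]
wrist knob 3189 [[-2.6, -4.0, 33.5], [7.4, 8.4, 55.0], [16.2, 13.8, 57.9]]
wrist plate 5173 [[44.9, -17.4, 32.2], [48.3, 13.7, 58.5], [54.9, 33.8, 65.6]]
wrist lid 30910 [[-47.6, -43.5, 16.1], [4.6, 17.1, 23.4], [46.0, 48.8, 27.1]]
```

```bash
python3 -m jog '[[[0,-1,0],[0,0,0],8.5],[[0,-1.5,0],[0,0,0],8.5],[[0,-1.5,0],[0,0,0],8.5],[[0,-1.5,0],[0,0,0],8.5],[[0,-1.5,0],[0,0,0],8.5],[[0,0,0],[0,0,0],5],[[-1.9,0,0],[-0.006,0,0.005],3.4],[[0,0,0],[0,0,0],3.4],[[0,0,0],[0,0,0],3.4]]'
cat >> h.py <<'E'
OX=np.array([.607,-.2575,.023])
E
cat > st.py <<'E'
from boxm import *
C,o=cur();print("TCP in box",((C[:3,3]-OX)@RS*1000).round(1),"rv",Ro.from_matrix(tool(RS).T@C[:3,:3]).as_rotvec().round(4),"F",o["wrist_force"].round(1),"open",o["opening"]*85.4)
for n in("wrist","top"): c=run(OX,RS,0,n)
c=imaging.camera("wrist");P=cloud(c);f=c["frame"].astype(int);T=(P-C[:3,3])@C[:3,:3]*1000
m=(abs(T[...,2])<14)&(abs(T[...,0])<62)&(T[...,1]>-90)&(T[...,1]<25)&(f.max(-1)-f.min(-1)<30)
for s in(-1,1):
    a=T[m&(T[...,0]*s>3)];
    if len(a)>20: t=a[a[:,1]>np.percentile(a[:,1],99)-15];print("finger",s,"tip y",np.percentile(a[:,1],99.5).round(1),"x",np.percentile(t[:,0],[2,98]).round(1),"z",np.percentile(t[:,2],[2,98]).round(1))
E
python3 st.py
```

```text
time_s: 13.25
eef_pos: [0.6143, -0.2655, 0.0903]
eef_rot: [0.517, -0.517, 0.481, -0.484]
wrist_force: [0.5, 0.3, -1.0]
opening: 0.449
TCP in box [ 8.5  6.7 67.3] rv [ 0.0037  0.0006 -0.0028] F [ 0.5  0.3 -1. ] open 38.348973758547075
wrist knob 1129 [[-1.7, -4.2, 33.7], [7.6, 7.8, 55.6], [17.3, 14.5, 58.2]]
wrist plate 1874 [[46.4, -7.9, 31.8], [49.5, 14.5, 58.9], [56.3, 34.5, 65.8]]
wrist lid 15744 [[-48.0, -46.7, 21.8], [-1.2, 12.4, 23.6], [46.7, 48.5, 26.3]]
top lid 315 [[-49.3, -21.3, 18.6], [-36.0, 21.5, 23.4], [-16.0, 48.9, 28.1]]
finger -1 tip y -40.9 x [-29.7 -17. ] z [-7.9 12.6]
finger 1 tip y -42.4 x [16.7 29.8] z [-7.6 12.7]
```

```bash
python3 -m jog '[[[0,1,-0.2],[-0.004,0,0.003],3.4],[[0,1.2,0],[0,0,0],3.4],[[0,1.2,0],[0,0,0],3.4],[[0,0,0],[0,0,0],3.4]]';python3 st.py
```

```text
time_s: 13.73
eef_pos: [0.6105, -0.2658, 0.0501]
eef_rot: [-0.516, 0.517, -0.484, 0.481]
wrist_force: [0.2, -0.1, -0.5]
opening: 0.403
TCP in box [ 8.6  2.9 27.1] rv [-0.0038  0.0016  0.0028] F [ 0.2 -0.1 -0.5] open 34.40817097581499
wrist knob 1774 [[-1.6, -3.9, 33.4], [7.9, 8.2, 55.5], [17.3, 14.5, 58.2]]
wrist plate 2986 [[46.4, -7.1, 31.7], [49.4, 15.4, 58.3], [56.3, 34.4, 65.7]]
wrist lid 20278 [[-48.2, -46.4, 21.7], [-1.1, 17.0, 23.6], [46.9, 48.8, 26.9]]
top lid 268 [[-49.6, -18.3, 18.6], [-37.7, 21.4, 23.2], [-2.6, 49.0, 28.8]]
finger -1 tip y -43.0 x [-29.4 -16.3] z [-7.7 13.7]
finger 1 tip y 3.6 x [26.8 37. ] z [-13.8  -6. ]
```

```bash
python3 -m jog '[[[0,1.2,0.15],[0.004,0,-0.003],3.4],[[0,1.2,0],[0,0,0],3.4],[[0,1.1,0],[0,0,0],3.4],[[0,0,0],[0,0,0],3.4]]';python3 st.py
```

```text
time_s: 14.22
eef_pos: [0.6161, -0.2685, 0.0194]
eef_rot: [0.517, -0.516, 0.479, -0.486]
wrist_force: [1.1, -0.1, -0.5]
opening: 0.396
TCP in box [11.6  8.3 -3.6] rv [ 0.0079  0.0016 -0.0061] F [ 1.1 -0.1 -0.5] open 33.81623443676744
wrist knob 2696 [[-1.7, -3.5, 33.4], [8.1, 9.1, 55.2], [17.5, 14.5, 58.1]]
wrist plate 3148 [[46.4, 8.5, 31.5], [49.4, 22.1, 54.7], [56.0, 34.7, 65.2]]
wrist lid 23680 [[-48.3, -46.0, 21.7], [1.6, 22.0, 23.6], [46.8, 48.9, 27.4]]
top lid 204 [[-49.8, -13.5, 17.6], [-39.9, 26.9, 23.4], [-6.4, 49.4, 28.2]]
finger -1 tip y -27.7 x [-28.9 -16.2] z [-8.6 13.7]
finger 1 tip y -27.8 x [17.5 30.9] z [-6.4 13.8]
```

```bash
python3 -m jog '[[[-0.9,0.3,-0.3],[-0.006,-0.001,0.005],3.4],[[-0.87,0,0.67],[0,0,0],3.4],[[-0.87,0,0.67],[0,0,0],3.4],[[-0.98,0,0.4],[0,0,0],3.4],[[-0.98,0,0.4],[0,0,0],3.4],[[-1.05,0,0.14],[0,0,0],3.4],[[-1.05,0,0.14],[0,0,0],3.4],[[-1.05,0,-0.14],[0,0,0],3.4],[[0,0,0],[0,0,0],3.4]]'
cat > st2.py <<'E'
from boxm import *
C,o=cur();print("TCP in box",((C[:3,3]-OX)@RS*1000).round(1),"rv",Ro.from_matrix(tool(RS).T@C[:3,:3]).as_rotvec().round(4),"F",o["wrist_force"].round(1),"open",o["opening"]*85.4)
c=imaging.camera("wrist");L=(cloud(c)-OX)@RS*1000;f=c["frame"].astype(int);w=f[...,0]-f[...,2]>35
k=L[w&(L[...,2]>48)&(L[...,2]<62)&(L[...,0]<30)&(L[...,0]>-150)&(abs(L[...,1])<60)]
if len(k)>20:
    kc=(np.percentile(k,2,axis=0)+np.percentile(k,98,axis=0))/2;print("knob",len(k),kc.round(1),"lid angle",np.arctan2(kc[1]+53,kc[0]+50)-np.arctan2(57,58))
run(OX,RS,0,"wrist")
cv2.imwrite("pics/w_%d.png"%(o["time_s"]*100),c["frame"][:,:,::-1])
E
python3 st2.py
```

```text
time_s: 15.12
eef_pos: [0.6362, -0.1815, 0.0218]
eef_rot: [0.518, -0.516, 0.479, -0.485]
wrist_force: [0.0, 0.5, 0.4]
opening: 0.397
TCP in box [-73.8  34.4  -1.2] rv [ 0.0086 -0.0014 -0.005 ] F [0.  0.5 0.4] open 33.907458718103065
knob 1992 [-73.3  24.1  53.4] lid angle 1.08753005003803
wrist plate 4304 [[45.9, -8.8, 30.5], [47.1, 13.5, 43.3], [52.5, 34.8, 58.2]]
wrist lid 6075 [[-48.6, -16.4, 14.7], [-12.3, 26.1, 23.5], [48.5, 47.7, 31.2]]
```

```bash
python3 -m jog '[[[-0.6,0.3,-1.0],[-0.008,0.001,0.005],3.4],[[-0.9,0,-0.5],[0,0,0],3.4],[[-0.9,0,-0.6],[0,0,0],3.4],[[-0.8,0,-0.6],[0,0,0],3.4],[[-0.6,0,-0.6],[0,0,0],3.4],[[0,0,0],[0,0,0],3.4],[[0,0,0],[0,0,0],3.4]]'
python3 st2.py
```

```text
time_s: 15.8
eef_pos: [0.5991, -0.1487, 0.0196]
eef_rot: [-0.516, 0.516, -0.482, 0.485]
wrist_force: [-0.4, -0.2, 0.0]
opening: 0.398
TCP in box [-109.1   -0.4   -3.4] rv [ 0.0033  0.0038 -0.0036] F [-0.4 -0.2  0. ] open 34.01327007849287
knob 2130 [-106.     3.6   53.6] lid angle 1.5746384895750494
wrist lid 1756 [[-49.8, -22.8, 22.0], [-46.6, 10.6, 23.5], [-42.9, 40.7, 24.7]]
```

```bash
python3 -m jog '[[[-0.5,0,0.1],[-0.003,-0.003,0.003],3.4],[[-0.3,0,0],[0,0,0],3.4],[[0,0,0],[0,0,0],3.4]]'
python3 st2.py
```

```text
time_s: 16.15
eef_pos: [0.6008, -0.1415, 0.0198]
eef_rot: [0.517, -0.516, 0.482, -0.483]
wrist_force: [-0.5, 0.2, -0.3]
opening: 0.397
TCP in box [-116.2    1.8   -3.2] rv [ 0.0011  0.002  -0.0009] F [-0.5  0.2 -0.3] open 33.91748514334396
knob 2092 [-111.    -0.4   53.5] lid angle 1.6533549488758819
wrist lid 328 [[-50.0, -17.3, 22.0], [-48.8, -4.1, 23.3], [-46.5, 25.0, 24.4]]
```

```bash
python3 -m jog '[[[0.4,-0.5,0],[0,0,0],3.4],[[0,-1.5,0],[0,0,0],3.4],[[0,-2,0],[0,0,0],3.4],[[0,-2,0],[0,0,0],3.4],[[1.5,-1,0],[0,0,0],4.5],[[3,0,0],[0,0,0],4.5],[[3,0,0],[0,0,0],4.5],[[3,0,0],[0,0,0],4.5],[[3,0,0],[0,0,0],4.5],[[2,0,0],[0,0,0],4.5],[[0,0,0],[0,0,0],4.5],[[0,0,0],[0,0,0],4.5]]'
python3 st2.py; python3 st.py
```

```text
time_s: 17.25
eef_pos: [0.6115, -0.3166, 0.0963]
eef_rot: [-0.516, 0.518, -0.48, 0.485]
wrist_force: [-0.3, -0.3, -0.8]
opening: 0.528
TCP in box [59.2  0.4 73.3] rv [ 0.0027  0.0009 -0.0064] F [-0.3 -0.3 -0.8] open 45.08993625963698
knob 919 [-106.9   -1.3   53.3] lid angle 1.6274643546049476
wrist plate 1476 [[47.0, -17.9, 36.0], [51.8, 12.9, 61.2], [57.0, 34.1, 65.9]]
wrist lid 1174 [[-49.9, -48.9, 14.5], [-46.8, -13.5, 22.3], [49.8, 46.7, 24.9]]
TCP in box [57.9  0.6 73.3] rv [ 0.0024 -0.0004 -0.0062] F [0.2 0.8 0.8] open 44.92006340854792
wrist plate 1470 [[46.8, -18.4, 36.5], [51.9, 12.8, 61.3], [57.0, 34.1, 65.9]]
wrist lid 1167 [[-49.9, -48.9, 14.4], [-46.8, -12.4, 22.3], [49.8, 47.6, 25.0]]
top lid 76 [[-49.9, -49.8, 14.1], [-46.2, -6.3, 21.9], [27.5, 31.0, 27.0]]
finger -1 tip y -43.9 x [-35.8 -23.9] z [-7.9 13.2]
finger 1 tip y -42.2 x [20.7 33.6] z [-7.5 13.3]
```

```bash
python3 -m jog '[[[-0.6,0.5,0.4],[-0.002,0,0.006],4.5],[[0,0,0],[0,0,0],4.5],[[0,1.5,0],[0,0,0],4.5],[[0,1.5,0],[0,0,0],4.5],[[0,1.2,0],[0,0,0],4.5],[[0,1.2,0],[0,0,0],4.5],[[0,0,0],[0,0,0],4.5]]'
python3 st.py|head -2
```

```text
time_s: 18.08
eef_pos: [0.6171, -0.3006, 0.0318]
eef_rot: [0.52, -0.519, 0.48, -0.479]
wrist_force: [-0.5, 0.8, -0.5]
opening: 0.527
TCP in box [43.7  7.1  8.8] rv [ 0.0001 -0.0097  0.0016] F [-0.5  0.8 -0.5] open 44.98950976705273
wrist knob 55 [[7.9, -2.5, 50.6], [15.1, 19.0, 57.0], [21.4, 19.8, 62.8]]
```

```bash
python3 -m jog '[[[0.8,0.8,-0.2],[0,0.009,-0.001],4.5],[[0,0.8,0],[0,0,0],4.5],[[0,0,0],[0,0,0],4.5],[[0,0,0],[0,0,0],4.5]]'
python3 st.py
```

```text
time_s: 18.57
eef_pos: [0.6196, -0.3135, 0.0213]
eef_rot: [0.517, -0.516, 0.479, -0.486]
wrist_force: [0.4, 0.3, 0.5]
opening: 0.527
TCP in box [56.7  8.7 -1.7] rv [ 0.0084  0.0013 -0.0068] F [0.4 0.3 0.5] open 45.03590079591998
wrist knob 34 [[20.2, 16.2, 45.7], [21.3, 16.6, 48.8], [24.7, 17.4, 62.7]]
wrist plate 3264 [[47.0, -13.7, 35.0], [51.9, 16.4, 61.3], [56.5, 34.3, 65.9]]
wrist lid 1305 [[-49.9, -23.9, 14.3], [-48.0, 10.3, 22.5], [49.8, 48.5, 25.2]]
top lid 76 [[-49.8, -48.6, 14.2], [-45.8, -8.2, 21.3], [47.9, 47.2, 28.2]]
finger -1 tip y -43.0 x [-35.2 -22.7] z [-8.2 12.7]
finger 1 tip y 20.7 x [35.6 54.1] z [-14.  -11.4]
```

```bash
python3 -m jog '[[[-0.35,0.8,-0.3],[-0.006,-0.001,0.005],4.5],[[0,0.2,0],[0,0,0],4.5],[[0,0,0],[0,0,0],4.5],[[0,0,0],[0,0,0],4.5]]'
python3 st.py | head -1
```

```text
time_s: 19.05
eef_pos: [0.6165, -0.3093, 0.0111]
eef_rot: [0.517, -0.517, 0.481, -0.483]
wrist_force: [-0.1, 0.7, -0.2]
opening: 0.53
TCP in box [ 52.3   5.9 -11.9] rv [ 0.0025 -0.0007 -0.0016] F [-0.1  0.7 -0.2] open 45.2656105636622
```

```bash
python3 -m jog '[[[0,0,0],[0,0,0],2],[[0,0,0],[0,0,0],0.5],[[0,0,0],[0,0,0],0],[[0,0,0],[0,0,0],0],[[0,0,0],[0,0,0],0],[[0,0,0],[0,0,0],0],[[0,0,0],[0,0,0],0]]'
python3 st.py
python3 - <<'E'
from h import *
from bench import imaging
a=[imaging.camera(n)["frame"][v0:v1,u0:u1,::-1] for n,(v0,v1,u0,u1) in(("wrist",(0,420,0,560)),("side",(60,210,200,400)))]
cv2.imwrite("pics/pg5.png",np.hstack([cv2.resize(x,(400,300)) for x in a]))
E
```

```text
time_s: 19.78
eef_pos: [0.6172, -0.3098, 0.0122]
eef_rot: [0.518, -0.517, 0.481, -0.484]
wrist_force: [0.3, 0.0, -0.3]
opening: 0.113
TCP in box [ 52.9   6.6 -10.8] rv [ 0.0039 -0.0005 -0.0025] F [ 0.3  0.  -0.3] open 9.613590698873134
wrist plate 3728 [[47.9, -12.9, 34.4], [52.9, 17.5, 61.2], [57.5, 34.3, 65.8]]
wrist lid 2183 [[-49.9, -32.9, 14.4], [-47.5, 8.7, 23.1], [49.4, 47.9, 24.9]]
top lid 95 [[-49.9, -49.8, 14.1], [-46.9, -7.5, 22.0], [12.1, 47.0, 27.9]]
finger -1 tip y -45.2 x [-17.4  -6. ] z [ 7.9 12.8]
finger 1 tip y 12.2 x [11.1 58.5] z [-13.9  -8.6]
```

View pics/pg5.png

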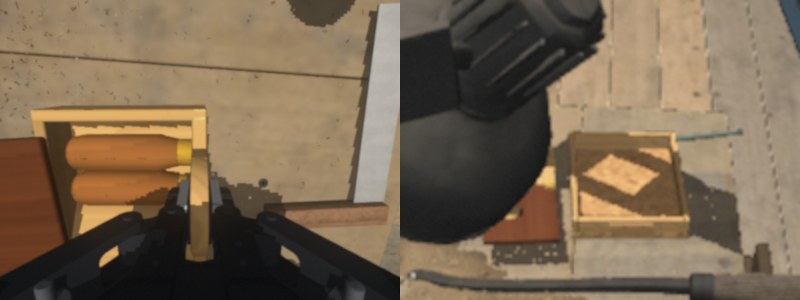

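The gripper holds the plate, the two handles lie in the open box, and the lid is aside. Now I lift, then move over the tray, partly tilted.

```bash
python3 -m jog '[[[0,-0.8,0],[-0.003,0,0.002],0],[[0,-1.2,0],[0,0,0],0],[[0,-1.2,0],[0,0,0],0],[[0,-1.5,0],[0,0,0],0],[[0,-1.5,0],[0,0,0],0],[[0,-1.5,0],[0,0,0],0],[[0,-1.2,0],[0,0,0],0],[[0,-1,0],[0,0,0],0],[[0,0,0],[0,0,0],0]]'
cat >> h.py <<'E'
T2=np.array([.052,.0056,-.0108])
def tip(a,lx,lz,ly=0.):   # lip at tray (lx,ly), lz above floor, tipped a
    R=RS@Ro.from_euler('x',a).as_matrix();lip=TC+RT@[lx,ly,lz]
    return pose(tool(R),lip-R@[0,-.06,.015]+R@T2)
E
cat > st3.py <<'E'
from boxm import *
C,o=cur();R=C[:3,:3];RBx=np.stack([R[:,0],R[:,2],-R[:,1]],1);O=C[:3,3]-RBx@T2;lip=O+RBx@[0,-.06,.015]
print("F",o["wrist_force"].round(1),o["torque"].round(2),"open",o["opening"]*85.4,"q",o["q"].round(2))
print("tip deg",np.degrees((Ro.from_matrix(RS.T@RBx)).as_rotvec()).round(1),"lip in tray mm",((lip-TC)@RT*1000).round(1),"mid",O.round(3))
E
python3 st3.py
python3 - <<'E'
from h import *
plan(tip(.55,.015,.075),2,.06); plan(tip(1.13,.015,.047),1.5,.06,tip(.55,.015,.075))
E
```

```text
time_s: 20.78
eef_pos: [0.6153, -0.3087, 0.1191]
eef_rot: [-0.517, 0.518, -0.483, 0.481]
wrist_force: [0.6, -1.2, -3.7]
opening: 0.112
F [ 0.6 -1.2 -3.7] [-0.24 -0.11 -0.01] open 9.59127772669273 q [-0.64  0.49  1.35 -0.    1.3   0.86]
tip deg [-0.2  0.1  0.1] lip in tray mm [102.5  -2.8 137.2] mid [ 0.606 -0.257  0.13 ]
rows 10 shift [-0.03, 0.03, -0.88] turn [0.0554, 0.0001, -0.0001]
  via [ 0.598 -0.309  0.118]
  via [ 0.572 -0.31   0.113]
  via [ 0.555 -0.311  0.107]
  via [ 0.532 -0.312  0.095]
rows 10 shift [0.0, -0.19, -0.07] turn [0.058, -0.0, 0.0]
  via [ 0.528 -0.312  0.098]
  via [ 0.523 -0.312  0.101]
  via [ 0.519 -0.313  0.102]
  via [ 0.514 -0.313  0.103]
```

```bash
python3 -m jog '[[[0,0,-0.88],[0.0554,0,0],0],[[0,0,-0.88],[0.0554,0,0],0],[[0,0,-0.88],[0.0554,0,0],0],[[0,0,-0.88],[0.0554,0,0],0],[[0,0,-0.88],[0.0554,0,0],0],[[0,0,-0.88],[0.0554,0,0],0],[[0,0,-0.88],[0.0554,0,0],0],[[0,0,-0.88],[0.0554,0,0],0],[[0,0,-0.88],[0.0554,0,0],0],[[0,0,0],[0,0,0],0]]'
python3 st3.py
python3 - <<'E'
from h import *
plan(tip(1.13,.015,.047),1.5,.06)
from bench import imaging
C,o=cur();R=C[:3,:3];RBx=np.stack([R[:,0],R[:,2],-R[:,1]],1);O=C[:3,3]-RBx@T2
c=imaging.camera("top");L=(cloud(c)-O)@RBx*1000;f=c["frame"].astype(int)
m=(f[...,0]-f[...,2]>35)&(abs(L[...,0])<170)&(abs(L[...,1])<75)&(abs(L[...,2])<60)
if m.sum(): print(np.percentile(L[m],[1,50,99],axis=0).round().tolist())
w=imaging.camera("wrist")
cv2.imwrite("pics/tip6.png",np.hstack([cv2.resize(c["frame"][130:310,290:530,::-1],(400,300)),cv2.resize(w["frame"][:,:,::-1],(400,300))]))
E
```

```text
time_s: 21.62
eef_pos: [0.5356, -0.3119, 0.0996]
eef_rot: [0.633, -0.371, 0.341, -0.588]
wrist_force: [-1.4, 1.0, -4.7]
opening: 0.112
F [-1.4  1.  -4.7] [-0.26  0.75  0.05] open 9.525368956585394 q [-0.98  0.16  1.94  0.6   0.86  0.16]
tip deg [29.5 -0.2  0.4] lip in tray mm [18.2 -0.9 81.5] mid [ 0.521 -0.261  0.106]
rows 11 shift [-0.0, -0.17, -0.12] turn [0.0559, 0.0007, -0.0001]
  via [ 0.532 -0.312  0.101]
  via [ 0.526 -0.312  0.103]
  via [ 0.52  -0.313  0.104]
  via [ 0.514 -0.313  0.103]
[[-164.0, -64.0, -20.0], [-49.0, 3.0, 19.0], [53.0, 60.0, 55.0]]
```

View pics/tip6.png

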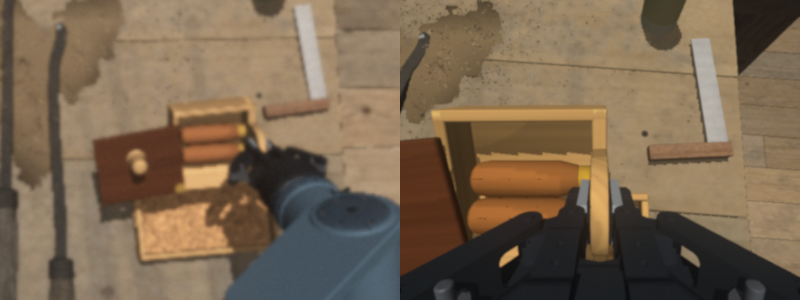

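At 29° the lid stays aside, the handles are still inside, and the lip is over the tray. I tip on.

```bash
python3 -m jog '[[[0,-0.1,-0.12],[0.0559,0.0007,0],0],[[0,-0.1,-0.12],[0.0559,0.0007,0],0],[[0,-0.1,-0.12],[0.0559,0.0007,0],0],[[0,-0.1,-0.12],[0.0559,0.0007,0],0],[[0,-0.1,-0.12],[0.0559,0.0007,0],0],[[0,0,0],[0,0,0],0]]'
python3 st3.py;python3 - <<'E'
from h import *
plan(tip(1.13,.015,.047),1.5,.06)
E
```

```text
time_s: 22.22
eef_pos: [0.5382, -0.3187, 0.1105]
eef_rot: [0.679, -0.281, 0.246, -0.632]
wrist_force: [-1.3, -0.1, -5.2]
opening: 0.11
F [-1.3 -0.1 -5.2] [-0.23  0.92  0.  ] open 9.371992982033607 q [-1.14  0.16  2.08  1.06  0.88 -0.37]
tip deg [46.1 -0.9  1.1] lip in tray mm [25.9 -8.7 72. ] mid [ 0.522 -0.268  0.113]
rows 6 shift [-0.13, -0.26, -0.33] turn [0.0542, 0.004, 0.0003]
  via [ 0.534 -0.318  0.11 ]
  via [ 0.526 -0.316  0.108]
  via [ 0.522 -0.315  0.107]
  via [ 0.514 -0.313  0.103]
```

```bash
python3 -m jog '[[[-0.3,0.5,-0.9],[0,0.01,-0.005],0],[[-0.2,0.4,-0.7],[0,0.01,-0.005],0],[[0,0,0],[0,0,0],0]]'
python3 st3.py;python3 - <<'E'
from h import *
plan(tip(1.16,.015,.047),1.5,.06)
E
```

```text
time_s: 22.47
eef_pos: [0.5352, -0.3164, 0.0933]
eef_rot: [0.673, -0.279, 0.252, -0.638]
wrist_force: [-0.1, -0.1, -3.6]
opening: 0.109
F [-0.1 -0.1 -3.6] [-0.2   0.83  0.  ] open 9.298524125704498 q [-1.14  0.19  2.1   1.09  0.85 -0.4 ]
tip deg [45.9 -1.1 -0.1] lip in tray mm [23.9 -4.7 55.3] mid [ 0.52  -0.265  0.096]
rows 6 shift [-0.08, -0.42, -0.06] turn [0.0598, 0.0015, 0.0028]
  via [ 0.532 -0.316  0.096]
  via [ 0.524 -0.315  0.1  ]
  via [ 0.52  -0.314  0.102]
  via [ 0.512 -0.313  0.105]
```

```bash
python3 -m jog '[[[-0.08,-0.42,-0.06],[0.0598,0.0015,0.0028],0],[[-0.08,-0.42,-0.06],[0.0598,0.0015,0.0028],0],[[-0.08,-0.42,-0.06],[0.0598,0.0015,0.0028],0],[[-0.08,-0.42,-0.06],[0.0598,0.0015,0.0028],0],[[-0.08,-0.42,-0.06],[0.0598,0.0015,0.0028],0],[[0,-0.3,0],[0.0598,0,0],0],[[0,0,0],[0,0,0],0],[[0,0,0],[0,0,0],0],[[0,0,0],[0,0,0],0],[[0,0,0],[0,0,0],0]]'
python3 st3.py;python3 - <<'E'
from h import *
from bench import imaging
c=imaging.camera("top");w=imaging.camera("wrist")
cv2.imwrite("pics/tip7.png",np.hstack([cv2.resize(c["frame"][130:310,290:530,::-1],(400,300)),cv2.resize(w["frame"][:,:,::-1],(400,300))]))
def orange(c): 
    h=cv2.cvtColor(c["frame"],cv2.COLOR_RGB2HSV);L=(cloud(c)-TC)@RT*1000
    m=(h[...,0]<14)&(h[...,1]>150)&(h[...,2]>120)&(abs(L[...,0])<260)&(abs(L[...,1])<260)
    n,lab,s,_=cv2.connectedComponentsWithStats(m.astype(np.uint8))
    for i in range(1,n):
        if s[i,4]>15: print(s[i,4],np.nanmean(L[lab==i],axis=0).round())
for x in(c,w,imaging.camera("side")): print("-");orange(x)
E
```

```text
time_s: 23.3
eef_pos: [0.5198, -0.3152, 0.1085]
eef_rot: [0.719, -0.153, 0.132, -0.665]
wrist_force: [1.0, -0.4, -3.0]
opening: 0.11
F [ 1.  -0.4 -3. ] [-0.25  0.97  0.  ] open 9.359049663670241 q [-1.36  0.36  2.19  1.44  1.16 -0.93]
tip deg [66.7 -0.4  1. ] lip in tray mm [22.1 -3.8 49.8] mid [ 0.504 -0.264  0.107]
-
185 [ 8. -8. 27.]
149 [-57.   8.  26.]
25 [-64. -32.  26.]
-
61 [ 55.  61. 144.]
-
36 [ 54. 114. 137.]
18 [-59. -31.  28.]
104 [-57.  11.  25.]
22 [ 4. 28. 29.]
```

View pics/tip7.png

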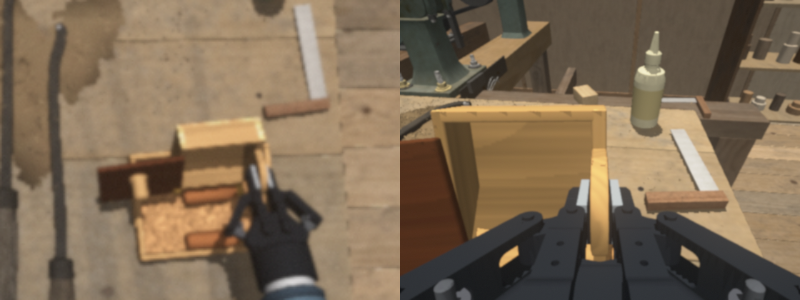

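The top view shows both handles lying in the tray at tray x≈-57 and +8 mm, with tops about 27 mm above the floor. The box is empty. I raise it, turn it back and return it.

```bash
python3 -m jog '[[[0,-0.53,1.22],[0,0,0],0],[[0,-0.53,1.22],[0,0,0],0],[[0,-0.53,1.22],[0,0,0],0],[[0,-0.53,1.22],[0,0,0],0],[[0,0,0],[0,0,0],0]]'
python3 st3.py;python3 - <<'E'
from h import *
plan(pose(tool(RS),OX+[0,0,.1]+RS@T2),2,.06)
E
```

```text
time_s: 23.87
eef_pos: [0.5206, -0.3124, 0.1646]
eef_rot: [0.72, -0.154, 0.132, -0.664]
wrist_force: [0.1, 0.1, -2.5]
opening: 0.108
F [ 0.1  0.1 -2.5] [-0.3   1.01 -0.04] open 9.184637333975209 q [-1.36  0.2   2.2   1.38  1.18 -0.78]
tip deg [66.6 -0.3  1.2] lip in tray mm [ 22.9  -1.3 105.9] mid [ 0.504 -0.262  0.163]
rows 20 shift [0.02, 0.52, 0.26] turn [-0.0581, 0.0011, 0.0002]
  via [ 0.549 -0.311  0.163]
  via [ 0.576 -0.31   0.153]
  via [ 0.599 -0.309  0.135]
  via [ 0.616 -0.309  0.112]
```

```bash
python3 -m jog '[[[0,0.45,0.3],[-0.0581,0.001,0],0],[[0,0.45,0.3],[-0.0581,0.001,0],0],[[0,0.45,0.3],[-0.0581,0.001,0],0],[[0,0.45,0.3],[-0.0581,0.001,0],0],[[0,0.45,0.3],[-0.0581,0.001,0],0],[[0,0.45,0.3],[-0.0581,0.001,0],0],[[0,0.45,0.3],[-0.0581,0.001,0],0],[[0,0.45,0.3],[-0.0581,0.001,0],0],[[0,0.45,0.3],[-0.0581,0.001,0],0],[[0,0.45,0.3],[-0.0581,0.001,0],0],[[0,0.45,0.3],[-0.0581,0.001,0],0],[[0,0,0],[0,0,0],0]]'
python3 st3.py;python3 - <<'E'
from h import *
plan(pose(tool(RS),OX+[0,0,.1]+RS@T2),2,.06)
E
```

```text
time_s: 24.87
eef_pos: [0.5791, -0.3008, 0.1518]
eef_rot: [0.629, -0.38, 0.348, -0.582]
wrist_force: [0.5, 0.8, -2.3]
opening: 0.113
F [ 0.5  0.8 -2.3] [-0.28  0.48  0.05] open 9.6120994901933 q [-0.88  0.15  1.83  0.49  0.93  0.36]
tip deg [27.9 -0.1  0.7] lip in tray mm [ 62.    6.9 135.6] mid [ 0.565 -0.25   0.158]
rows 9 shift [0.12, 0.54, 0.27] turn [-0.0542, 0.0013, 0.0002]
  via [ 0.589 -0.302  0.145]
  via [ 0.598 -0.304  0.136]
  via [ 0.606 -0.306  0.127]
  via [ 0.616 -0.309  0.112]
```

```bash
python3 -m jog '[[[0.12,0.45,0.3],[-0.0542,0.0013,0],0],[[0.12,0.45,0.3],[-0.0542,0.0013,0],0],[[0.12,0.45,0.3],[-0.0542,0.0013,0],0],[[0.12,0.45,0.3],[-0.0542,0.0013,0],0],[[0.12,0.45,0.3],[-0.0542,0.0013,0],0],[[0.12,0.45,0.3],[-0.0542,0.0013,0],0],[[0.12,0.45,0.3],[-0.0542,0.0013,0],0],[[0.12,0.45,0.3],[-0.0542,0.0013,0],0],[[0,0,0],[0,0,0],0]]'
python3 st3.py;python3 - <<'E'
from h import *
plan(pose(tool(RS),OX+[0,0,.05]+RS@T2),2,.06)
E
```

```text
time_s: 25.62
eef_pos: [0.6065, -0.2964, 0.1103]
eef_rot: [0.534, -0.506, 0.479, -0.48]
wrist_force: [0.1, -0.3, -2.6]
opening: 0.108
F [ 0.1 -0.3 -2.6] [-0.13 -0.   -0.05] open 9.240028522620381 q [-0.65  0.46  1.42  0.04  1.26  0.83]
tip deg [1.7 1.5 0.7] lip in tray mm [ 93.2   8.8 127.5] mid [ 0.596 -0.245  0.122]
rows 3 shift [0.47, 1.6, 0.26] turn [-0.0099, 0.0041, -0.0087]
  via [ 0.606 -0.296  0.11 ]
  via [ 0.61  -0.3    0.094]
  via [ 0.613 -0.305  0.078]
  via [ 0.616 -0.309  0.062]
```

```bash
python3 -m jog '[[[0.7,0,0.5],[-0.015,0.006,-0.013],0],[[0.3,0,0.3],[-0.01,0.004,-0.01],0],[[0,1.5,0],[0,0,0],0],[[0,1.5,0],[0,0,0],0],[[0,1.2,0],[0,0,0],0],[[0,0,0],[0,0,0],0]]'
python3 st3.py;python3 - <<'E'
from h import *
plan(pose(tool(RS),OX+[0,0,.02]+RS@T2),2,.06)
E
```

```text
time_s: 26.12
eef_pos: [0.6119, -0.3013, 0.0616]
eef_rot: [0.524, -0.513, 0.483, -0.478]
wrist_force: [-0.3, 1.2, -4.0]
opening: 0.107
F [-0.3  1.2 -4. ] [-0.21  0.08  0.02] open 9.134817022535156 q [-0.64  0.54  1.41  0.02  1.2   0.85]
tip deg [0.4 1.  0.4] lip in tray mm [99.1  4.1 79.8] mid [ 0.602 -0.25   0.073]
rows 2 shift [0.42, 1.46, 0.18] turn [-0.0034, 0.0033, -0.0085]
  via [ 0.612 -0.301  0.062]
  via [ 0.614 -0.305  0.047]
  via [ 0.616 -0.309  0.032]
```

```bash
python3 -m jog '[[[0.3,1.2,0.2],[-0.005,0.004,-0.012],0],[[0,1.2,0],[0,0,-0.004],0],[[0,0.8,0],[0,0,0],0],[[0,0,0],[0,0,0],0],[[0,0,0],[0,0,0],0]]'
python3 st3.py
```

```text
time_s: 26.53
eef_pos: [0.6131, -0.3039, 0.0264]
eef_rot: [0.518, -0.517, 0.482, -0.482]
wrist_force: [0.4, -0.1, -2.2]
opening: 0.104
F [ 0.4 -0.1 -2.2] [-0.2   0.03 -0.01] open 8.895415760118766 q [-0.63  0.59  1.42  0.    1.14  0.86]
tip deg [0.1 0.1 0.1] lip in tray mm [100.6   2.1  44.1] mid [ 0.604 -0.252  0.037]
```

```bash
python3 -m jog '[[[0,0.6,0],[0,0,0],0],[[0,0.4,0],[0,0,0],0],[[0,0,0],[0,0,0],0]]';python3 st3.py
```

```text
time_s: 26.78
eef_pos: [0.6139, -0.3042, 0.0165]
eef_rot: [0.519, -0.516, 0.481, -0.483]
wrist_force: [-0.1, -0.7, -4.3]
opening: 0.108
F [-0.1 -0.7 -4.3] [-0.21 -0.01  0.  ] open 9.205714298392097 q [-0.63  0.6   1.42  0.    1.12  0.86]
tip deg [0.2 0.  0.1] lip in tray mm [101.3   1.8  34.1] mid [ 0.605 -0.253  0.027]
```

```bash
python3 -m jog '[[[0,0.2,0],[0,0,0],0],[[0,0,0],[0,0,0],0]]';python3 st3.py
```

```text
time_s: 26.95
eef_pos: [0.6143, -0.3044, 0.0147]
eef_rot: [0.519, -0.516, 0.481, -0.483]
wrist_force: [0.0, -0.0, -2.8]
opening: 0.106
F [ 0.  -0.  -2.8] [-0.24 -0.04  0.02] open 9.017191962179005 q [-0.63  0.6   1.42  0.    1.11  0.86]
tip deg [0.2 0.  0.1] lip in tray mm [101.6   1.5  32.3] mid [ 0.605 -0.253  0.026]
```

```bash
python3 -m jog '[[[0,0.2,0],[0,0,0],0],[[0,0.1,0],[0,0,0],0],[[0,0,0],[0,0,0],0]]';python3 st3.py
```

```text
time_s: 27.2
eef_pos: [0.6149, -0.3048, 0.0123]
eef_rot: [0.519, -0.516, 0.48, -0.483]
wrist_force: [-0.6, -1.1, -2.8]
opening: 0.113
F [-0.6 -1.1 -2.8] [-0.14 -0.02 -0.01] open 9.62288858394051 q [-0.63  0.61  1.42  0.    1.11  0.86]
tip deg [ 0.3 -0.   0.1] lip in tray mm [102.1   1.1  29.8] mid [ 0.606 -0.253  0.023]
```

```bash
python3 -m jog '[[[0,0.15,0],[0,0,0],0],[[0,0,0],[0,0,0],0]]';python3 st3.py
```

```text
time_s: 27.37
eef_pos: [0.6153, -0.3051, 0.0127]
eef_rot: [0.519, -0.516, 0.48, -0.483]
wrist_force: [-0.0, -0.6, -3.2]
opening: 0.11
F [-0.  -0.6 -3.2] [-0.19 -0.01 -0.03] open 9.414011596223679 q [-0.63  0.61  1.42  0.    1.11  0.86]
tip deg [ 0.3 -0.1  0.1] lip in tray mm [102.5   0.8  30. ] mid [ 0.606 -0.254  0.023]
```

```bash
python3 -m jog '[[[0,0.35,0],[0,0,0],0],[[0,0,0],[0,0,0],0]]';python3 st3.py
```

```text
time_s: 27.53
eef_pos: [0.6165, -0.306, 0.0132]
eef_rot: [0.519, -0.516, 0.479, -0.484]
wrist_force: [-0.1, 0.1, -4.3]
opening: 0.106
F [-0.1  0.1 -4.3] [-0.17  0.05  0.02] open 9.092258369918104 q [-0.63  0.61  1.42  0.    1.11  0.86]
tip deg [ 0.4 -0.2  0.1] lip in tray mm [ 1.036e+02 -1.000e-01  3.030e+01] mid [ 0.607 -0.254  0.024]
```

```bash
python3 -m jog '[[[0,0.4,-0.15],[-0.004,0,0],0],[[0,0.3,0],[0,0,0],0]]';python3 st3.py
python3 - <<'E'
from h import *
from bench import imaging
C,o=cur();R=C[:3,:3];RBx=np.stack([R[:,0],R[:,2],-R[:,1]],1);O=C[:3,3]-RBx@T2
for n in("top","wrist"):
    c=imaging.camera(n);P=cloud(c);f=c["frame"].astype(int);L=(P-OX)@RS*1000;w=f[...,0]-f[...,2]>35
    for lab,b in(("lid",(-150,-70,-50,40,10,35)),("backwall rim",(-50,40,53,62,5,35)),("floor",(-40,30,10,45,-25,0))):
        m=w&(L[...,0]>b[0])&(L[...,0]<b[1])&(L[...,1]>b[2])&(L[...,1]<b[3])&(L[...,2]>b[4])&(L[...,2]<b[5])
        if m.sum()>10: print(n,lab,m.sum(),np.percentile(P[m][:,2]*1000,[10,50,90]).round(1))
E
```

```text
time_s: 27.7
eef_pos: [0.6174, -0.3071, 0.0121]
eef_rot: [0.518, -0.517, 0.478, -0.485]
wrist_force: [-13.6, 6.7, 23.7]
opening: 0.109
F [-13.6   6.7  23.7] [1.55 2.33 0.2 ] open 9.28816227972311 q [-0.63  0.61  1.41  0.    1.11  0.86]
tip deg [ 0.4 -0.3  0.2] lip in tray mm [104.4  -1.2  29.1] mid [ 0.608 -0.256  0.023]
top lid 1037 [43.5 46.5 49.7]
top backwall rim 105 [34.7 38.1 41. ]
top floor 323 [3.5 6.4 9.4]
wrist lid 4861 [45.9 46.6 47.4]
wrist backwall rim 3366 [36.8 38.4 39.3]
wrist floor 7213 [5.8 6.6 7.4]
```

The box is on the bench: lid top at 46.6 mm and clear contact force. I release and withdraw upward.

```bash
python3 -m jog '[[[0,-0.15,0],[0,0,0],0],[[0,0,0],[0,0,0],0],[[0,0,0],[0,0,0],1.5],[[0,0,0],[0,0,0],3],[[0,0,0],[0,0,0],4],[[0,0,0],[0,0,0],4],[[0,0,0],[0,0,0],4]]';python3 st.py
```

```text
time_s: 28.38
eef_pos: [0.6184, -0.3077, 0.0135]
eef_rot: [0.518, -0.517, 0.478, -0.486]
wrist_force: [0.3, -0.4, 0.1]
opening: 0.467
TCP in box [50.9  7.9 -9.5] rv [ 0.0098 -0.0025 -0.0071] F [ 0.3 -0.4  0.1] open 39.89173778465509
wrist knob 63 [[16.9, 15.0, 34.1], [18.5, 15.8, 41.0], [25.6, 20.0, 60.1]]
wrist plate 3634 [[45.8, -12.2, 35.1], [50.6, 17.5, 61.3], [55.3, 35.1, 65.8]]
wrist lid 1133 [[-49.9, -23.9, 14.6], [-47.6, 13.6, 22.6], [49.9, 48.9, 28.7]]
top lid 43 [[-49.9, -49.8, 15.9], [-48.0, -29.2, 22.6], [44.9, 48.8, 28.8]]
finger -1 tip y -44.0 x [-32.4 -19.9] z [-8.3 12.8]
finger 1 tip y 13.7 x [24.4 60.2] z [-13.9  -4.4]
```

```bash
python3 -m jog '[[[0,-0.6,0],[0,0,0],4],[[0,-1.2,0],[0,0,0],4],[[0,-1.5,0],[0,0,0],4],[[0,-2,0],[0,0,0],4],[[0,-2.5,0],[0,0,0],4],[[0,-3,0],[0,0,0],4],[[0,-3,0],[0,0,0],4],[[3,-1,0],[0,0,0],4],[[3,0,0],[0,0,0],4],[[3,0,0],[0,0,0],4],[[3,0,0],[0,0,0],4],[[0,0,0],[0,0,0],4]]'
python3 - <<'E'
from h import *
from bench import imaging
c=imaging.camera("top");s=imaging.camera("side")
cv2.imwrite("pics/end8.png",np.hstack([cv2.resize(c["frame"][120:300,290:530,::-1],(400,300),interpolation=cv2.INTER_CUBIC),cv2.resize(s["frame"][80:230,200:400,::-1],(400,300),interpolation=cv2.INTER_CUBIC)]))
P=cloud(c);T=(P-TC)@RT*1000;h=cv2.cvtColor(c["frame"],cv2.COLOR_RGB2HSV)
m=(h[...,0]<14)&(h[...,1]>150)&(h[...,2]>120)&(abs(T[...,0])<75)&(abs(T[...,1])<100)
n,lab,st,_=cv2.connectedComponentsWithStats(m.astype(np.uint8))
for i in range(1,n):
    if st[i,4]>15: print("handle",st[i,4],np.nanmean(T[lab==i],axis=0).round())
L=(P-OX)@RS*1000;f=c["frame"].astype(int);w=(f[...,0]-f[...,2]>30)
b=w&(L[...,0]>-75)&(L[...,0]<70)&(abs(L[...,1])<75)&(L[...,2]>8)&(L[...,2]<20)
print("box rim in tray",np.nanpercentile(T[b],[2,50,98],axis=0).round(1).tolist(), "yaw/rect",cv2.minAreaRect(T[b][:,:2].astype(np.float32)))
k=w&(L[...,0]<-85)&(L[...,0]>-140)&(abs(L[...,1])<30)&(L[...,2]>45)&(L[...,2]<62);print("knob",L[k].mean(0).round(1))
E
```

```text
time_s: 29.53
eef_pos: [0.6276, -0.429, 0.1853]
eef_rot: [0.52, -0.518, 0.472, -0.488]
wrist_force: [-0.5, -0.2, 0.1]
opening: 0.471
handle 237 [11. -9. 26.]
handle 42 [-55.  22.  26.]
box rim in tray [[103.4, -56.7, 23.4], [126.7, -13.5, 29.7], [223.5, 64.8, 34.5]] yaw/rect ((163.99362182617188, 6.646358489990234), (122.43708038330078, 130.71925354003906), 0.6502733826637268)
knob [-113.     0.8   55.4]
```

View pics/end8.png

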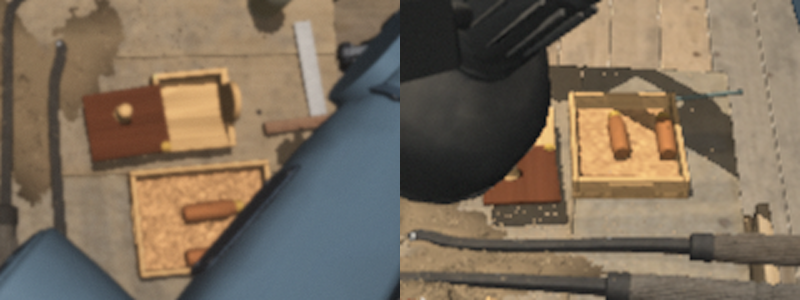

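Both handles lie in the tray, and the empty box stands upright behind it with the lid aside. The gripper is clear, so I hand in.

```bash
python3 -c "
from bench import ctrl
print(ctrl.get_obs()['dq'].round(3)); print(ctrl.hand_in())"
```

```text
[ 0.034 -0.011  0.044  0.009 -0.002  0.004]
the job is handed in; nothing more can be done
None
```

The job is done and handed in at about 29.6 s, well inside the 62 s limit. I pinched plate and knob together, lifted the box out of the rack and stood it behind the tray. I then pushed the lid to about 1.65 rad, gripped the plate and tipped the box 67° with its lip about 50 mm above the tray floor. Finally I stood the box upright behind the tray again.

**Last checks:**
- **Handles:** both rest on the tray floor, at tray x of about +11 and −55 mm.
- **Box:** it stands level about 23 mm behind the tray, lip toward it and within 1° of straight. The lid top measured 46.6 mm above the bench just before release, against 46 mm expected.
- **Lid:** it was still fully aside at the end.
- **Robot:** the gripper was clear of everything. Small joint speeds, up to 0.04 rad/s, were still showing when I handed in.

**What disagreed:**
- **TCP reading:** the fingertips measured about 40 mm short of the reported TCP along the fingers, up to 52 mm when fully open. My first closing therefore missed above the knob and touched nothing; I corrected it using the cameras.
- **Small moves:** short shifts often over- or undershot by a few mm. The last setting-down pressed with about 28 N at the wrist for a moment.

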